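Centre-mark a cymbal blank with the automatic punch

ROBOT

A 6-joint arm with a two-finger parallel gripper is mounted at the origin on the work surface. World frame = base frame: x ahead of the robot, y to its left, z up, the work surface at z = 0. Lengths are in mm, angles in rad, forces in N, time in s.
With the tool pointing down it reaches from about 350 to 875 mm from the base axis. Payload 4.2 kg.
Tool frame: the origin (TCP) lies midway between the tips of the shut fingers; the grasp point (between the pads) lies 19 mm behind it; z points along the fingers, y is the direction in which the jaws open and shut (so a half turn about z gives the same grasp; the last joint's range is limited). The gripper opens to 85 mm and grips with 20 to 120 N. Pads are 22 mm wide; open, the fingers measure 114 mm over their backs; the gripper's body (76 mm by 85 mm) begins 54 mm behind the grasp point. The pads swing forward as they close: fully open they stand 13 mm farther back than shut.
Start: joints at [1.592, 0.385, 0.008, 0, -1.194, -0.259], TCP at [147.197, 607.398, 198.912] pointing down, gripper open.
Joint ranges: [-3.14, 3.14], [-1.21, 2.06], [-1.07, 1.41], [-3.16, 2.05], [-2.99, -0.16], [-3.1, 3.1]. Speed limits (rad/s): [2.79, 2.79, 3.14, 3.14, 3.14, 3.14].

INTERFACE

Orientations are given as a unit quaternion [x, y, z, w].
In Python, from bench import arm gives the robot as it stands.
- The arm moves only by the tool servo_tool, never from a script. Its argument "rows" is a list of rows, each an object of numbers: "fingers": the finger opening in cm, from 0 to 8.54; "x", "y", "z": the shift along the tool's x, y, z in cm; "turn": the turn about the tool's z in degrees. A call has 1 to 10 rows; each row shifts and turns the commanded pose from where the row before left it, along the tool's axes as they then stand; what a row does not reach is not made up. A row lasts 1/12 s, in which the tool goes at most 41.7 mm and 7.16 degrees, less where a joint would pass 70% of its speed; a pose out of reach is approached as far as the arm can. A call is refused whole if a number of a shift passes 4.17 or a number of a turn 7.16, either way. A call with a gripper value outside its range is refused whole. The fingers move at their own pace and stop on an object; the grip force is fixed at half the most. Time passes only in rows, so rows that do not move let the fingers close. It gives the time, the measured TCP pose, the force and the opening at its end, in the units of the state.
- arm.read_state(): the state, without advancing time (a new reading comes with each control period).
- arm.get_image(name): name is "side" or "top"; returns (picture, depth): 480x640x3 uint8, red, green, blue; 480x640 float32, mm along the optical axis (not along the pixel's ray), 0 where there is no reading.
- arm.camera_model(name): a dict with "fx", "fy", "cx", "cy" (pixels), "pose" (4x4, takes a point from camera to world coordinates). Camera axes: x right, y down, z forward; pixel columns grow to the right and rows downward; lengths in mm; the calibration is good to about 2 mm. A picture is of the moment at which its call begins. camera_model takes no time and is no camera call.
- arm.job_done(): hands the job in, once; it reports no verdict.
The state is a dict: "clock": time; "joints": joint angles; "joint_vel": joint speeds; "joint_efforts": joint torques, N m; "position": TCP position; "ee_rot": TCP orientation; "contact_force": force on the tool from outside, world axes, zero at the start; "wrist_torque": the same for the moment, N m; "gripper_width": finger opening in mm.
Only numpy, scipy, OpenCV 4.12 (cv2) and the standard library are available. Lean on these libraries where they do the work, as an engineer would, in place of code of your own. Each camera call takes 0.05 s, during which the arm holds its last target.

TASK

Take the blue automatic punch out of its wooden stand, set its tip in the small funnel-mouthed guide at the centre of the brass cymbal blank and press it straight down, keeping it upright, until its spring trips with a snap; stop pressing as soon as it trips, because driving it on hard against its stop (above 25 N) spoils the blank. Then put the punch back in its socket, standing upright and fully home on its collar, let go, and leave everything else where it is.

Things in the scene. Friction and masses are not known exactly. Their poses are not given: they have to be found in the camera images.
- punch: Automatic centre punch, loose, 0.37 kg, standing upright in one socket of the stand. Origin: on its axis at the underside of its round steel collar (34 mm wide, 6 mm thick), which rests on the stand; z runs up the axis to the cap. Below the collar a steel barrel, 18 mm wide, reaches to z = -30 mm. Its tip touches nothing while it stands in the socket.
- punch_grip (a point): Middle of the punch's square blue grip: 22 x 22 mm, faces square to the punch's x and y axes, from 6 to 50 mm above its origin (this point at 28 mm). A round black cap, 25 mm wide, ends at 60 mm.
- barrel_end (a point): Lower end of the punch's barrel, on its axis. From it stands the plunger, an 8 mm rod with a 7 mm tip whose end is 26 to 46 mm below: set anew each time, not measured, to be felt. Pushed in, it resists with 2 N at first, rising to about 16 N within 4 mm, then trips: it jumps in by 4 mm more and the force drops to about 7 N; hard stop at 8 mm. Springs out when lifted.
- rack: Tool stand, a fixed wooden block 80 x 180 x 85 mm (x, y, z) with two round through sockets in its top, 50 mm either side of its centre along its y. Origin: centre of its underside. One socket holds the punch, the other a brass drift with a round wooden handle (19 mm thick, 51 mm above the stand) to be left alone.
- rack_hole0 (a point): Centre of the mouth of one socket, level with the stand's top (85 mm above the table); 25 mm in diameter, 3 mm chamfer; z up. The punch's collar rests at this level.
- rack_hole1 (a point): The same for the other socket.
- nest: Marking nest, fixed: round wooden block 170 mm wide with a rubber pad and a sprung seat, carrying the brass cymbal blank (200 mm disc, underside 48 mm above the table) and on it a three-armed aluminium spider with the guide in its middle. Origin: centre of the underside of the block.
- mark (a point): Centre of the blank's dome, a dark dot at the bottom of the guide, 62 mm above the table: here the tip must press. The guide is a ring 11 mm high with a 12 mm bore, its upper 5 mm flaring to a 20 mm mouth. The blank is sprung: it sinks about 0.08 mm per newton (10 mm at most) and comes back up.
Things that resemble listed ones, but are neither listed nor needed, are in the scene too. What is shaped like the nest but turquoise is not meant. Of the things that look like the punch, the smaller one is meant.

How it is judged (in metres and radians):
On the way, in this order (a step that is already met when the one before it is completed fails the run):
1. the punch stands upright with its tip in the guide, on the blank (horizontal distance between punch and mark below 0.004 m and angle between punch's own z axis and vertical below 0.12 rad and contact force between punch and nest above 0.3 N and z of plunger_c0 in the frame of punch below -0.0185 m).
2. pressed there, upright, until the spring has tripped (its inner plunger is in by more than 3 mm) (horizontal distance between punch and mark below 0.004 m and angle between punch's own z axis and vertical below 0.12 rad and contact force between punch and nest above 1 N and z of plunger_c0 in the frame of punch above -0.017 m).
At the end, for the whole second after the job is handed in: The punch stands released and at rest in a socket of the stand, upright within 0.08 rad, its axis within 6 mm of the socket's centre and its collar within 3 mm of the stand's top. Before that it was pressed with its axis within 4 mm of the mark and upright within 0.12 rad until its spring tripped (((horizontal distance between punch and rack_hole0 below 0.006 m and z of punch in the frame of rack_hole0 between -0.003 and 0.003 m) or (horizontal distance between punch and rack_hole1 below 0.006 m and z of punch in the frame of rack_hole1 between -0.003 and 0.003 m)) and angle between punch's own z axis and vertical below 0.08 rad and linear speed of punch below 0.02 m/s and contact force between punch and nest below 0.5 N and contact force between punch and the fingers below 0.01 N); the robot touches nothing.
It fails at once if the punch is driven against the blank or its nest with more than 25 N (contact force between punch and nest above 25 N).
It fails at once if the arm or gripper pushes on the nest or the blank with more than 5 N (contact force between any of the arm, the fingers and nest above 5 N).
It fails at once if the drift or another thing on the bench is moved by more than 20 mm (distance of any of drift, hammer, driver, polish, jar, bellcup, collar from where it was at the start of the episode above 0.02 m).
It also fails if it takes over 70 s, if anything falls off the work surface, if the arm or the gripper's body presses on something with over 40 N, if the wrist force passes 120 N, or if a joint passes its speed limit or range.

## Working session

There is one attempt and no reset: what is moved stays moved. The work goes in short steps, Python scripts to look and compute and a tool call to move; the robot and the scene stay as the last step left them, time stands still between calls to the robot, and variables do not carry over. Pictures are saved under pics/ and viewed, and the job is handed in when it is done.

Besides the shell and the picture viewer there is one more tool, called after ">>>" by a JSON object that holds its "method" and its "body", one argument or row to a line. servo_tool: Moves the arm, as the interface text tells. Its arguments: {"type":"object","properties":{"rows":{"type":"array","items":{"type":"object","properties":{"fingers":{"type":"number"},"x":{"type":"number"},"y":{"type":"number"},"z":{"type":"number"},"turn":{"type":"number"}}}}},"required":["rows"]}

```bash
mkdir -p pics; ls
python3 - <<'E'
from bench import arm
import cv2,numpy as np
print(arm.read_state())
for n in("side","top"):
    p,d=arm.get_image(n); cv2.imwrite(f"pics/{n}0.png",p[:,:,::-1]); np.save(f"pics/{n}0.npy",d); m=arm.camera_model(n); print(n,m)
E
```

```text
pics
{'clock': 0.0, 'joints': array([ 1.59163358e+00,  3.85565375e-01,  6.57643744e-03, -5.24033365e-04,
       -1.19398747e+00, -2.58589156e-01]), 'joint_vel': array([ 0.00036785, -0.00013377, -0.00143295, -0.00016255, -0.00079733,
       -0.00019359]), 'joint_efforts': array([ 1.13729220e-03, -3.92290092e+01,  1.88399702e+01,  4.18608919e+00,
       -4.67366845e-03,  1.20809611e-05]), 'position': array([147.02869548, 606.7626132 , 197.79329992]), 'ee_rot': array([ 9.92930482e-01, -1.18692084e-01, -8.93580307e-05,  1.11333436e-03]), 'contact_force': array([-0.36183704, -0.0260624 ,  0.03842785]), 'wrist_torque': array([ 0.00311928, -0.05808083, -0.02748959]), 'gripper_width': 85.11953695402045}
side {'fx': 535.8115535763354, 'fy': 535.8115535763354, 'cx': 316.9169261609345, 'cy': 235.8323150933914, 'pose': array([[ 9.66892883e-01, -2.05025887e-01,  1.51929389e-01,
         2.48879331e+02],
       [-2.55084266e-01, -7.60022740e-01,  5.97743634e-01,
        -6.14813846e+02],
       [-7.08312848e-03, -6.16708862e-01, -7.87159456e-01,
         9.05639657e+02],
       [ 0.00000000e+00,  0.00000000e+00,  0.00000000e+00,
         1.00000000e+00]])}
top {'fx': 571.8325647983079, 'fy': 571.8325647983079, 'cx': 314.7393402680073, 'cy': 244.2328065928918, 'pose': array([[ 1.08081062e-01, -9.72735062e-01,  2.05194989e-01,
         2.30151121e+02],
       [-9.94134312e-01, -1.04936726e-01,  2.61773429e-02,
        -1.94829878e+01],
       [-3.93112892e-03, -2.06820654e-01, -9.78370974e-01,
         1.09035524e+03],
       [ 0.00000000e+00,  0.00000000e+00,  0.00000000e+00,
         1.00000000e+00]])}
```

View pics/side0.png

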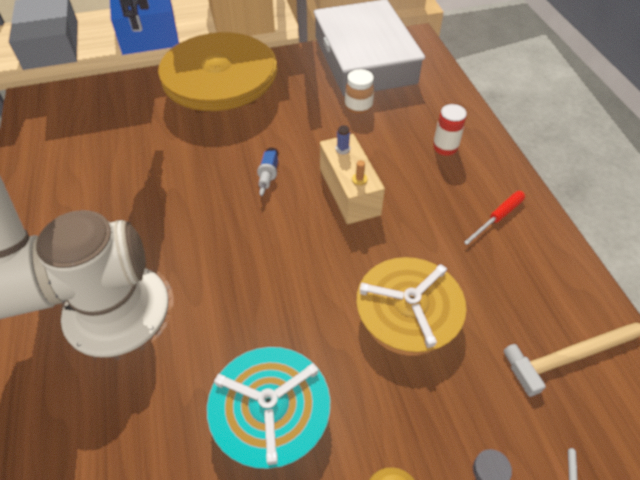

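View pics/top0.png

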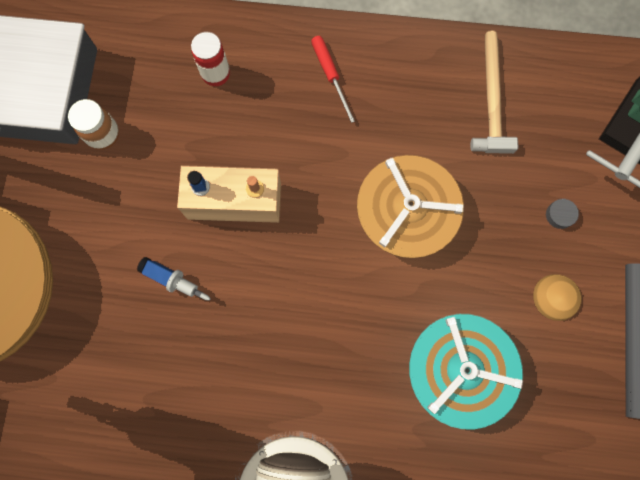

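Run:
```python
import cv2,numpy as np
t=cv2.imread("pics/top0.png"); s=cv2.imread("pics/side0.png")
def c(i,x,y,w,h,f): return cv2.resize(i[y:y+h,x:x+w],(400,300),interpolation=cv2.INTER_CUBIC)
o=np.vstack([np.hstack([c(t,160,150,64,48,0),c(s,312,110,64,48,0)]),np.hstack([c(t,380,178,64,48,0),c(s,380,272,64,48,0)])])
cv2.imwrite("pics/crop0.png",o)
o=np.hstack([c(t,130,140,160,120,0),c(s,250,110,160,120,0)]);cv2.imwrite("pics/crop1.png",o)
```

```text
(no output)
```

View pics/crop0.png

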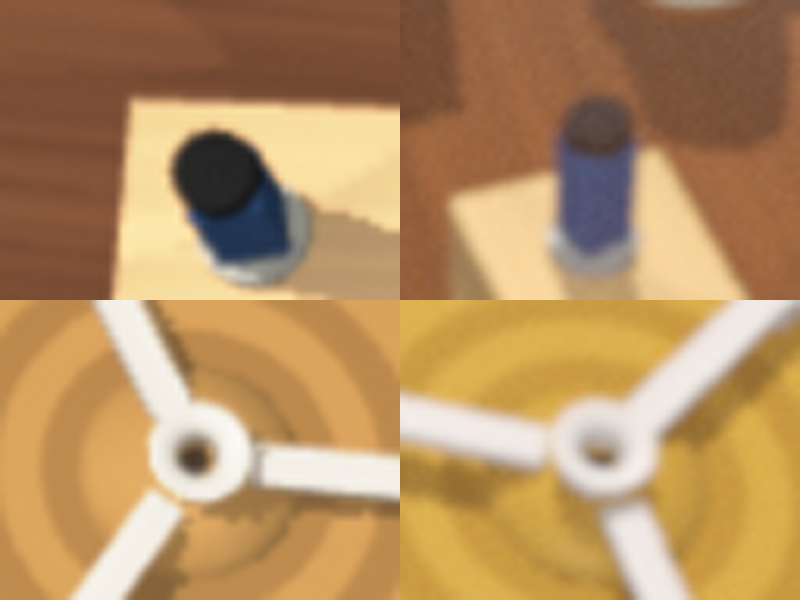

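View pics/crop1.png

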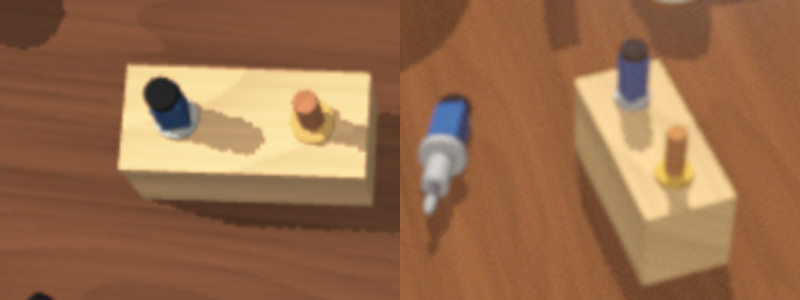

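```bash
cat > h.py <<'E'
import numpy as np,cv2
from bench import arm
def ray(n,u,v,z):
    m=arm.camera_model(n);P=m["pose"]
    d=P[:3,:3]@np.array([(u-m["cx"])/m["fx"],(v-m["cy"])/m["fy"],1]);o=P[:3,3]
    return o+d*(z-o[2])/d[2]
def tri(a,b):
    A=[];B=[]
    for n,(u,v) in (("top",a),("side",b)):
        o=ray(n,u,v,0);q=ray(n,u,v,200)-o;q/=np.linalg.norm(q);M=np.eye(3)-np.outer(q,q);A.append(M);B.append(M@o)
    x=np.linalg.lstsq(np.vstack(A),np.hstack(B),rcond=None)[0]
    return x
def proj(n,p):
    m=arm.camera_model(n);c=np.linalg.inv(m["pose"])@np.r_[p,1];return c[0]/c[2]*m["fx"]+m["cx"],c[1]/c[2]*m["fy"]+m["cy"]
E
python3 - <<'E'
from h import *
np.set_printoptions(precision=1,suppress=True)
t=cv2.imread("pics/top0.png"); s=cv2.imread("pics/side0.png")
def comp(mask,x,y,r):
    m=np.zeros_like(mask);m[y-r:y+r,x-r:x+r]=mask[y-r:y+r,x-r:x+r]
    c=max(cv2.findContours(m,cv2.RETR_EXTERNAL,cv2.CHAIN_APPROX_NONE)[0],key=cv2.contourArea);return c
g=t.max(2)
c=comp(((g<55)*255).astype(np.uint8),195,178,12);cap=cv2.minEnclosingCircle(c);print("cap",cap,ray("top",*cap[0],145))
# rings
for n,i,x,y in(("top",t,412,202),("side",s,413,296)):
    hsv=cv2.cvtColor(i,cv2.COLOR_BGR2HSV)
    m=((hsv[...,1]<45)&(hsv[...,2]>150)).astype(np.uint8)*255
    m[:]=cv2.morphologyEx(m,cv2.MORPH_CLOSE,np.ones((5,5)))
    k=np.zeros_like(m);cv2.circle(k,(x,y),9,255,-1)
    c=comp(m&k,x,y,12);e=cv2.fitEllipse(c);print(n,"ring",e,ray(n,*e[0],73))
print("hand", ray("top",412,202.5,73),ray("side",413.1,295.5,73),tri((412,202.5),(413.1,295.5)))
print("capside",ray("side",343.7,128.9,145),tri(cap[0],(343.7,128.9)))
T=lambda u,v:ray("top",160+u/6.25,150+v/6.25,91)
S=lambda u,v:ray("side",312+(u-400)/6.25,110+v/6.25,91)
for p in(T(225,263),T(290,248),S(597,250),S(557,236),S(632,240)):print(p)
# collar+rack corners at z=85 via top crop1 (scale 2.5)
for u,v in((127,65),(371,73),(366,178),(118,168)):print("rack",ray("top",130+u/2.5,140+v/2.5,85))
for u,v in((575,78),(655,62),(735,195),(648,220)):print("rackS",ray("side",250+(u-400)/2.5,110+v/2.5,85))
# axis direction check: collar centre
print("collar T",T(258,240),"S",S(592,245))
E
```

```text
cap ((194.64285278320312, 177.64285278320312), 6.566094875335693) [523.4 225.6 145. ]
top ring ((411.55194091796875, 202.03758239746094), (15.05327320098877, 17.007049560546875), 104.81061553955078) [ 541.8 -161.3   73. ]
side ring ((412.8372497558594, 295.54193115234375), (15.855191230773926, 16.480098724365234), 159.29322814941406) [ 542.4 -160.8   73. ]
hand [ 541.  -162.2   73. ] [ 542.9 -160.8   73. ] [ 541.3 -162.    75. ]
capside [525.  228.5 145. ] [523.1 224.8 148.2]
[513.1 233.   91. ]
[519.7 214.8  91. ]
[524.2 221.2  91. ]
[512.6 231.9  91. ]
[537.6 222.9  91. ]
rack [561.6 270.1  85. ]
rack [574.8  89.5  85. ]
rack [494.6  83.4  85. ]
rack [482.7 264.3  85. ]
rackS [483.2 269.   85. ]
rackS [559.2 270.6  85. ]
rackS [575.   94.6  85. ]
rackS [496.7  86.7  85. ]
collar T [521.1 224.4  91. ] S [523.2 224.2  91. ]
```

Run:
```python
from h import *
t=cv2.imread("pics/top0.png"); s=cv2.imread("pics/side0.png")
def c(i,x,y,w,h): 
    return cv2.convertScaleAbs(cv2.resize(i[y:y+h,x:x+w],(400,600),interpolation=cv2.INTER_CUBIC),alpha=1.8,beta=10)
cv2.imwrite("pics/crop2.png",np.hstack([c(t,184,165,28,42)
,c(s,330,120,28,42)]))
```

```text
(no output)
```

View pics/crop2.png

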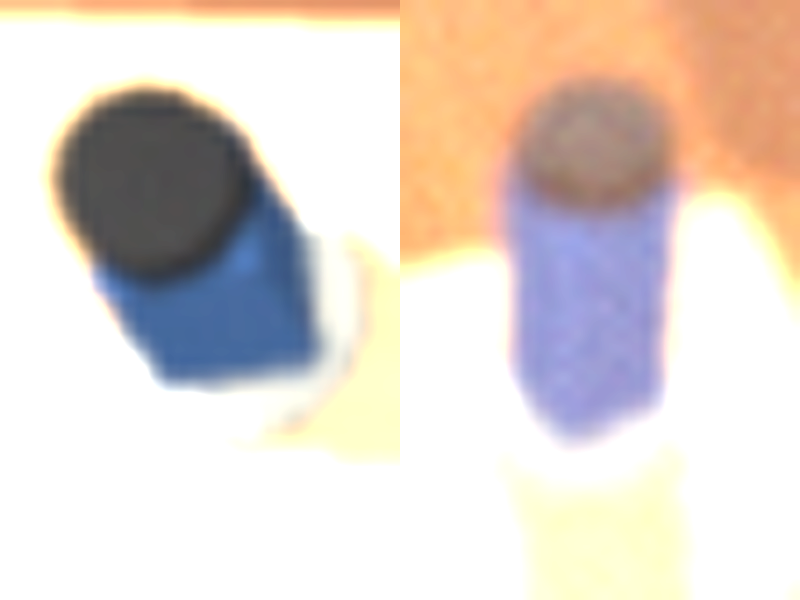

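Run:
```python
from h import *
np.set_printoptions(precision=1,suppress=True)
k=28/400
T=lambda u,v:ray("top",184+u*k-.5,165+v*k-.5,91)[:2]
S=lambda u,v:ray("side",330+(u-400)*k-.5,120+v*k-.5,91)[:2]
for n,l in (("T",[T(165,385),T(318,355),T(310,235)]),("S",[S(520,375),S(572,440),S(660,400)])):
    for p,q in zip(l,l[1:]):
        d=q-p;print(n,p,q,np.hypot(*d),np.degrees(np.arctan2(d[1],d[0]))%90)
```

```text
T [514.1 234.9] [520.2 216. ] 19.788779421764477 17.78046045288623
T [520.2 216. ] [535.9 219.4] 16.12905630440224 12.107386099488815
S [516.1 237.7] [519.7 221.5] 16.625474996162733 12.710534330750491
S [519.7 221.5] [535.4 226.5] 16.51117343185877 17.861120833461964
```

The punch lookalikes are the standing one (top 197,181; side 343,138) and the one lying on the table (top 175,278; side 268,160). I want the standing one because it is smaller and in the stand, and the crop confirms this. The nest is the brass disc (top 412,202), not the turquoise one. First I'll turn the jaws to match the grip's yaw, about 16°.

>>> {"method": "servo_tool", "body": {
  "rows": [
    {"turn": 6.7,"fingers": 8.54},
    {"turn": 6.7},
    {"turn": 6.7},
    {"turn": 6.7},
    {"turn": 6.7},
    {"turn": 6.7},
    {"turn": 6.7},
    {"turn": 6.7},
    {"turn": 6.7},
    {"z": 0}
  ]
}}

```text
invalid input at $.rows[0]: expected keys fingers, x, y, z, turn
```

```bash
cat >> h.py <<'E'
from scipy.spatial.transform import Rotation as R
def go(tx,ty,tz):
    s=arm.read_state();r=R.from_quat(s["ee_rot"]);M=r.as_matrix();d=np.array([tx,ty,tz])-s["position"]
    print("t%.2f pos"%s["clock"],s["position"].round(1),"toolx %.1f"%np.degrees(np.arctan2(M[1,0],M[0,0])),"zaxis",M[:,2].round(4),"j6 %.2f"%s["joints"][5],"F",s["contact_force"].round(2),"w %.1f"%s["gripper_width"])
    print("tool shift cm",(M.T@d/10).round(3))
E
python3 -c "
from h import *
go(524,226.7,210)"
```

```text
t0.10 pos [147.1 606.8 197.9] toolx -13.6 zaxis [-4.e-04 -2.e-03 -1.e+00] j6 -0.26 F [-0.06 -0.02 -0.74] w 85.5
tool shift cm [45.592 28.06  -1.147]
```

>>> {"method": "servo_tool", "body": {
  "rows": [
    {"fingers": 8.5,"x": 0,"y": 0,"z": 0,"turn": 6.7},
    {"fingers": 8.5,"x": 0,"y": 0,"z": 0,"turn": 6.7},
    {"fingers": 8.5,"x": 0,"y": 0,"z": 0,"turn": 6.7},
    {"fingers": 8.5,"x": 0,"y": 0,"z": 0,"turn": 6.7},
    {"fingers": 8.5,"x": 0,"y": 0,"z": 0,"turn": 6.7},
    {"fingers": 8.5,"x": 0,"y": 0,"z": 0,"turn": 6.7},
    {"fingers": 8.5,"x": 0,"y": 0,"z": 0,"turn": 6.7},
    {"fingers": 8.5,"x": 0,"y": 0,"z": 0,"turn": 6.7},
    {"fingers": 8.5,"x": 0,"y": 0,"z": 0,"turn": 6.7},
    {"fingers": 8.5,"x": 0,"y": 0,"z": 0,"turn": 0}
  ]
}}

```text
clock: 0.93
position: [147.1, 607.0, 198.3]
ee_rot: [0.798, -0.602, 0.0, 0.001]
contact_force: [-0.2, -0.5, -0.8]
gripper_width: 85.0
```

```bash
python3 -c "
from h import *
go(524,226.7,210)"
```

```text
t0.93 pos [147.1 607.  198.3] toolx -74.0 zaxis [-2.0e-04 -1.2e-03 -1.0e+00] j6 -1.31 F [-0.16 -0.51 -0.76] w 85.0
tool shift cm [ 46.931 -25.778  -1.134]
```

>>> {"method": "servo_tool", "body": {
  "rows": [
    {"fingers": 8.5,"x": 2.35,"y": -1.29,"z": -0.1,"turn": 0},
    {"fingers": 8.5,"x": 2.35,"y": -1.29,"z": -0.1,"turn": 0},
    {"fingers": 8.5,"x": 2.35,"y": -1.29,"z": -0.1,"turn": 0},
    {"fingers": 8.5,"x": 2.35,"y": -1.29,"z": -0.1,"turn": 0},
    {"fingers": 8.5,"x": 2.35,"y": -1.29,"z": -0.1,"turn": 0},
    {"fingers": 8.5,"x": 2.35,"y": -1.29,"z": -0.1,"turn": 0},
    {"fingers": 8.5,"x": 2.35,"y": -1.29,"z": -0.1,"turn": 0},
    {"fingers": 8.5,"x": 2.35,"y": -1.29,"z": -0.1,"turn": 0},
    {"fingers": 8.5,"x": 2.35,"y": -1.29,"z": -0.1,"turn": 0},
    {"fingers": 8.5,"x": 2.35,"y": -1.29,"z": -0.1,"turn": 0}
  ]
}}

```text
clock: 1.77
position: [336.8, 416.1, 208.8]
ee_rot: [0.8, -0.6, -0.0, 0.0]
contact_force: [0.3, -0.2, 0.7]
gripper_width: 85.0
```

>>> {"method": "servo_tool", "body": {
  "rows": [
    {"fingers": 8.5,"x": 2.6,"y": -1.43,"z": 0,"turn": 0},
    {"fingers": 8.5,"x": 2.6,"y": -1.43,"z": 0,"turn": 0},
    {"fingers": 8.5,"x": 2.6,"y": -1.43,"z": 0,"turn": 0},
    {"fingers": 8.5,"x": 2.6,"y": -1.43,"z": 0,"turn": 0},
    {"fingers": 8.5,"x": 2.6,"y": -1.43,"z": 0,"turn": 0},
    {"fingers": 8.5,"x": 2.6,"y": -1.43,"z": 0,"turn": 0},
    {"fingers": 8.5,"x": 2.6,"y": -1.43,"z": 0,"turn": 0},
    {"fingers": 8.5,"x": 2.6,"y": -1.43,"z": 0,"turn": 0},
    {"fingers": 8.5,"x": 2.6,"y": -1.43,"z": 0,"turn": 0},
    {"fingers": 8.5,"x": 0,"y": 0,"z": 0,"turn": 0}
  ]
}}

```text
clock: 2.6
position: [527.0, 224.9, 208.2]
ee_rot: [0.799, -0.602, 0.0, 0.001]
contact_force: [1.0, 0.7, -0.5]
gripper_width: 85.2
```

```bash
python3 -c "
from h import *
go(524,226.7,98)
for n in('side','top'):
    p,d=arm.get_image(n); cv2.imwrite(f'pics/{n}1.png',p[:,:,::-1])
a=cv2.imread('pics/side1.png')[30:270,200:520];b=cv2.imread('pics/top1.png')[60:300,60:380]
cv2.imwrite('pics/both1.png',cv2.resize(np.hstack([a,b]),(800,300)))
"
```

```text
t2.60 pos [527.  224.9 208.2] toolx -74.0 zaxis [-3.0e-04 -1.3e-03 -1.0e+00] j6 -0.41 F [ 1.01  0.71 -0.47] w 85.2
tool shift cm [-0.265  0.234 11.024]
```

View pics/both1.png

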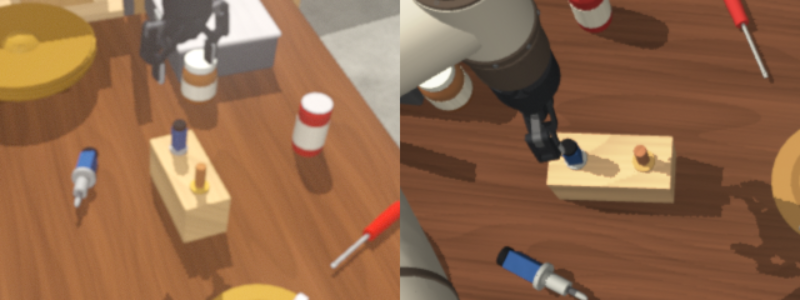

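>>> {"method": "servo_tool", "body": {
  "rows": [
    {"fingers": 8.5,"x": -0.26,"y": 0.23,"z": 0,"turn": 0},
    {"fingers": 8.5,"x": 0,"y": 0,"z": 1.0,"turn": 0},
    {"fingers": 8.5,"x": 0,"y": 0,"z": 1.0,"turn": 0},
    {"fingers": 8.5,"x": 0,"y": 0,"z": 1.0,"turn": 0},
    {"fingers": 8.5,"x": 0,"y": 0,"z": 0.5,"turn": 0},
    {"fingers": 8.5,"x": 0,"y": 0,"z": 0,"turn": 0}
  ]
}}

```text
clock: 3.2
position: [520.4, 229.7, 171.6]
ee_rot: [0.799, -0.601, -0.001, 0.002]
contact_force: [0.0, -0.8, -0.4]
gripper_width: 85.2
```

```bash
python3 -c "
from h import *
go(524,226.7,98)
for n in('side','top'):
    p,d=arm.get_image(n); cv2.imwrite(f'pics/{n}2.png',p[:,:,::-1])
a=cv2.imread('pics/side2.png')[60:180,260:420];b=cv2.imread('pics/top2.png')[120:240,130:290]
cv2.imwrite('pics/both2.png',cv2.resize(np.hstack([a,b]),(800,300),interpolation=2))
"
```

```text
t3.20 pos [520.4 229.7 171.6] toolx -73.9 zaxis [-0.0035 -0.0024 -1.    ] j6 -0.42 F [ 0.01 -0.77 -0.4 ] w 85.2
tool shift cm [ 0.375 -0.293  7.364]
```

View pics/both2.png

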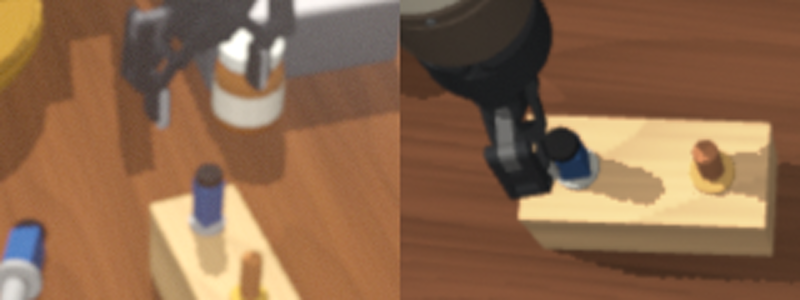

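>>> {"method": "servo_tool", "body": {
  "rows": [
    {"fingers": 8.5,"x": 0,"y": 0,"z": 0,"turn": 0},
    {"fingers": 8.5,"x": 0,"y": 0,"z": 0,"turn": 0},
    {"fingers": 8.5,"x": 0,"y": 0,"z": 0,"turn": 0}
  ]
}}

```text
clock: 3.55
position: [522.0, 230.1, 174.4]
ee_rot: [0.799, -0.601, 0.0, -0.001]
contact_force: [-0.3, 1.3, 0.0]
gripper_width: 85.0
```

```bash
python3 -c "
from h import *
go(524,226.7,98)
"
```

```text
t3.55 pos [522.  230.1 174.4] toolx -73.9 zaxis [ 9.e-04  6.e-04 -1.e+00] j6 -0.42 F [-0.32  1.34  0.03] w 85.0
tool shift cm [ 0.384 -0.087  7.643]
```

>>> {"method": "servo_tool", "body": {
  "rows": [
    {"fingers": 8.5,"x": 0.36,"y": -0.15,"z": 0,"turn": 0},
    {"fingers": 8.5,"x": 0,"y": 0,"z": 1.0,"turn": 0},
    {"fingers": 8.5,"x": 0,"y": 0,"z": 1.0,"turn": 0},
    {"fingers": 8.5,"x": 0,"y": 0,"z": 1.0,"turn": 0},
    {"fingers": 8.5,"x": 0,"y": 0,"z": 1.0,"turn": 0},
    {"fingers": 8.5,"x": 0,"y": 0,"z": 1.0,"turn": 0},
    {"fingers": 8.5,"x": 0,"y": 0,"z": 0,"turn": 0},
    {"fingers": 8.5,"x": 0,"y": 0,"z": 0,"turn": 0},
    {"fingers": 8.5,"x": 0,"y": 0,"z": 0,"turn": 0},
    {"fingers": 8.5,"x": 0,"y": 0,"z": 0,"turn": 0}
  ]
}}

```text
clock: 4.38
position: [524.7, 227.2, 124.5]
ee_rot: [0.799, -0.601, 0.0, -0.001]
contact_force: [-0.1, 0.2, 0.5]
gripper_width: 85.1
```

```bash
python3 -c "
from h import *
go(524,226.7,98)
for n in('side','top'):
    p,d=arm.get_image(n); cv2.imwrite(f'pics/{n}3.png',p[:,:,::-1])
a=cv2.imread('pics/side3.png')[90:180,280:400];b=cv2.imread('pics/top3.png')[130:220,140:260]
cv2.imwrite('pics/both3.png',cv2.resize(np.hstack([a,b]),(800,300),interpolation=2))
"
```

```text
t4.38 pos [524.7 227.2 124.5] toolx -73.9 zaxis [ 1.2e-03  6.0e-04 -1.0e+00] j6 -0.41 F [-0.09  0.2   0.47] w 85.1
tool shift cm [0.031 0.08  2.653]
```

View pics/both3.png

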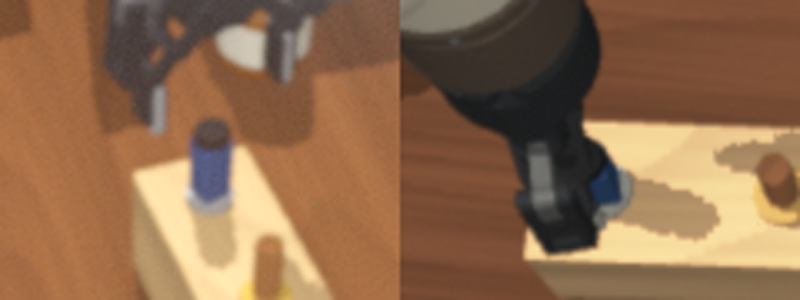

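```bash
python3 -c "
from h import *
f=.3
for u,v in((152,132),(168,125),(160,128),(287,80),(278,82),(283,80)):print(ray('side',280+u*f,90+v*f,137.5).round(1))
print(ray('side',280+212*f,90+130*f,145))
print(proj('side',(524.7,227.2,137.5)))
"
```

```text
[489.4 244.9 137.5]
[501.3 248.8 137.5]
[495.5 247.3 137.5]
[589.7 271.4 137.5]
[583.3 271.  137.5]
[587.1 272.1 137.5]
[524.67929019 228.26722538 145.        ]
(np.float64(343.638672256248), np.float64(132.02081309104375))
```

```bash
python3 -c "
from h import *
for n in('side','top'):
    p,d=arm.get_image(n); np.save(f'pics/{n}4.npy',d)
    m=arm.camera_model(n)
    v,u=np.mgrid[0:480,0:640];X=np.stack([(u-m['cx'])/m['fx']*d,(v-m['cy'])/m['fy']*d,d,np.ones_like(d)],-1)@m['pose'].T
    X=X[...,:3];np.save(f'pics/{n}4x.npy',X)
    k=(d>0)&(X[...,2]>100)&(X[...,2]<200)&(abs(X[...,0]-524)<75)&(abs(X[...,1]-227)<60)
    print(n)
    for z in range(100,200,8):
        q=X[k&(X[...,2]>=z)&(X[...,2]<z+8)]
        for s in (q[:,0]<505,(q[:,0]>=505)&(q[:,0]<545),q[:,0]>=545):
            if s.sum(): print(z,s.sum(),q[s].min(0).round(0),q[s].max(0).round(0),end=' | ')
        print()
"
```

```text
side
100 37 [510. 216. 100.] [534. 236. 108.] | 
108 34 [510. 214. 108.] [533. 237. 116.] | 
116 42 [511. 214. 116.] [537. 241. 124.] | 
124 35 [511. 217. 124.] [536. 237. 132.] | 
132 38 [512. 215. 132.] [535. 236. 140.] | 
140 80 [512. 217. 140.] [535. 241. 148.] | 
148 10 [513. 218. 148.] [523. 238. 149.] | 

164 2 [477. 211. 170.] [479. 212. 172.] | 164 2 [565. 240. 170.] [566. 244. 170.] | 
172 12 [475. 202. 173.] [486. 210. 179.] | 172 25 [562. 228. 173.] [578. 250. 179.] | 
180 29 [468. 201. 180.] [486. 218. 188.] | 180 32 [561. 228. 180.] [579. 251. 188.] | 
188 36 [467. 202. 188.] [486. 219. 196.] | 188 35 [560. 225. 188.] [579. 248. 196.] | 
196 18 [468. 203. 196.] [486. 219. 200.] | 196 15 [562. 227. 196.] [579. 246. 200.] | 
top
100 18 [514. 215. 100.] [534. 226. 108.] | 
108 18 [514. 216. 108.] [535. 227. 115.] | 
116 20 [514. 215. 117.] [537. 225. 124.] | 
124 13 [515. 215. 125.] [537. 223. 131.] | 
132 19 [514. 216. 132.] [534. 223. 140.] | 
140 47 [515. 217. 140.] [535. 237. 148.] | 



172 9 [476. 202. 174.] [485. 205. 179.] | 
180 10 [477. 202. 180.] [487. 205. 188.] | 
188 5 [478. 201. 191.] [485. 205. 195.] |
```

```bash
python3 -c "
from h import *
for n in('side','top'):
    X=np.load(f'pics/{n}4x.npy');
    k=(abs(X[...,0]-524)<90)&(abs(X[...,1]-227)<90)
    print(n)
    for z in range(160,420,10):
        q=X[k&(X[...,2]>=z)&(X[...,2]<z+10)]
        if len(q): print(z,len(q),q.min(0).round(0),q.max(0).round(0), np.histogram(q[:,0],np.arange(434,620,18))[0])
"
```

```text
side
160 1 [565. 244. 170.] [565. 244. 170.] [0 0 0 0 0 0 0 1 0 0]
170 40 [475. 202. 170.] [578. 250. 179.] [ 0  0 14  0  0  0  0 26  0  0]
180 82 [468. 201. 180.] [579. 251. 190.] [ 0  7 34  0  0  0  0 39  2  0]
190 83 [467. 202. 190.] [579. 248. 200.] [ 0  9 33  0  0  0  0 37  4  0]
200 72 [469. 203. 200.] [577. 252. 210.] [ 0  2 29  0  0  0  0 41  0  0]
210 78 [455. 196. 210.] [597. 246. 220.] [ 0  8 32  1  0  0  0 22 14  1]
220 216 [449. 194. 220.] [595. 256. 230.] [11 49 57  8  0  0  1 32 58  0]
230 224 [450. 196. 230.] [595. 255. 240.] [ 5 37 48 43 19 19 10  8 35  0]
240 225 [451. 194. 240.] [594. 257. 250.] [ 3 45 11 44 14 36 31  6 35  0]
250 213 [453. 193. 250.] [593. 242. 260.] [ 0 53  6 40 27 23 28  9 27  0]
260 301 [454. 193. 260.] [592. 240. 270.] [ 0 54 35 34 57 40 24 25 32  0]
270 243 [455. 196. 270.] [591. 260. 280.] [ 0 65 48 43  8  0  0 29 50  0]
280 56 [486. 190. 281.] [543. 226. 290.] [ 0  0 13 31  7  4  1  0  0  0]
290 175 [485. 187. 290.] [558. 237. 300.] [ 0  0 17 53 47 37 21  0  0  0]
300 179 [485. 188. 300.] [556. 238. 310.] [ 0  0 15 58 43 41 22  0  0  0]
310
[... 1949 characters left out ...]
30  50  18   0   0   0   0]
330 45 [486. 189. 330.] [530. 240. 333.] [ 0  0  3 27 11  4  0  0  0  0]
340 87 [484. 185. 344.] [545. 245. 350.] [ 0  0 30 29 17 10  1  0  0  0]
350 176 [484. 185. 350.] [545. 252. 360.] [ 0  0 50 75 35 15  1  0  0  0]
360 173 [484. 185. 360.] [541. 250. 370.] [ 0  0 55 67 32 19  0  0  0  0]
370 198 [484. 185. 370.] [542. 248. 380.] [ 0  0 58 78 40 22  0  0  0  0]
380 111 [484. 185. 380.] [527. 239. 389.] [ 0  0 38 50 20  3  0  0  0  0]
390 169 [482. 183. 390.] [537. 243. 399.] [ 0  0 62 66 29 12  0  0  0  0]
400 93 [480. 181. 400.] [546. 241. 410.] [ 0  0 40 27 19  5  2  0  0  0]
410 395 [480. 181. 410.] [559. 238. 420.] [  0   0 139 110  66  50  30   0   0   0]
```

```bash
python3 -c "
from h import *
a=cv2.imread('pics/side3.png')[0:180,200:440]
cv2.imwrite('pics/s3.png',cv2.resize(a,(800,600),interpolation=2))
"
```

```text
(no output)
```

View pics/s3.png

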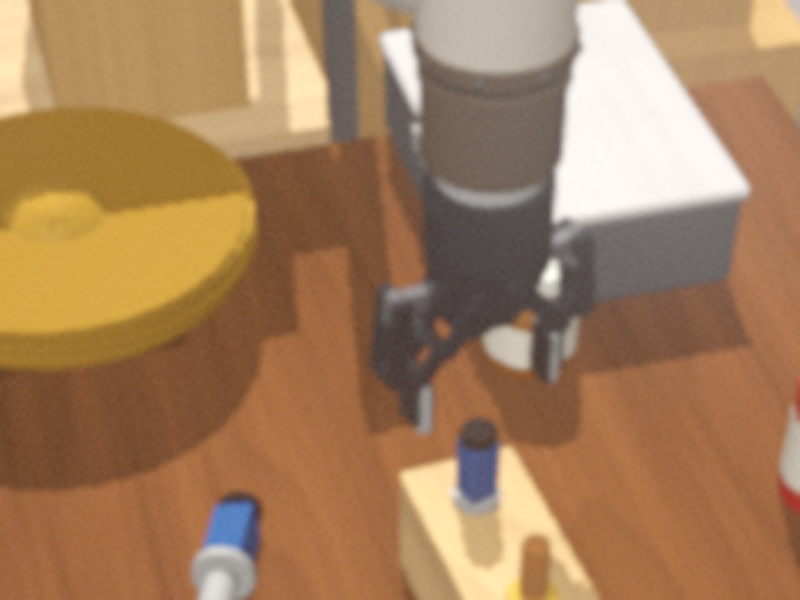

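```bash
cat >> h.py <<'E'
def tips(save=None):
    p,d=arm.get_image('side');n='side';m=arm.camera_model(n)
    v,u=np.mgrid[0:480,0:640];X=(np.stack([(u-m['cx'])/m['fx']*d,(v-m['cy'])/m['fy']*d,d,np.ones_like(d)],-1)@m['pose'].T)[...,:3]
    if save: cv2.imwrite(f'pics/{save}.png',p[:,:,::-1])
    return p,d,X
E
python3 -c "
from h import *
go(524,226.7,98)
p,d,X=tips()
P=arm.read_state()['position']
k=(d>0)&(abs(X[...,1]-P[1])<30)&(abs(abs(X[...,0]-P[0])-46)<12)&(X[...,2]>100)
print(np.sort(X[k][:,2])[:20].round(1))
go(524,226.7,98)
print(arm.read_state()['joints'])
"
```

```text
t4.58 pos [524.4 227.1 124.4] toolx -73.9 zaxis [ 8.e-04  6.e-04 -1.e+00] j6 -0.41 F [ 0.22 -0.57  0.46] w 85.2
tool shift cm [0.027 0.051 2.64 ]
[170.9 171.4 173.1 173.3 173.3 173.4 173.8 174.3 174.3 174.3 174.5 174.6
 174.9 174.9 176.  176.6 176.6 176.8 177.  177. ]
t4.63 pos [524.3 227.  124.3] toolx -73.9 zaxis [ 6.e-04  5.e-04 -1.e+00] j6 -0.41 F [ 0.39  0.21 -0.65] w 85.0
tool shift cm [0.025 0.042 2.63 ]
[ 6.92120028e-01  3.58435149e-01 -2.33080117e-01  2.15123666e-05
 -9.78523334e-01 -4.11533880e-01]
```

>>> {"method": "servo_tool", "body": {
  "rows": [
    {"fingers": 8.5,"x": 0,"y": 0,"z": 1.0,"turn": 0},
    {"fingers": 8.5,"x": 0,"y": 0,"z": 1.0,"turn": 0},
    {"fingers": 8.5,"x": 0,"y": 0,"z": 0.6,"turn": 0},
    {"fingers": 8.5,"x": 0,"y": 0,"z": 0,"turn": 0},
    {"fingers": 8.5,"x": 0,"y": 0,"z": 0,"turn": 0},
    {"fingers": 8.5,"x": 0,"y": 0,"z": 0,"turn": 0}
  ]
}}

```text
clock: 5.13
position: [524.4, 227.0, 97.9]
ee_rot: [0.799, -0.601, 0.0, 0.0]
contact_force: [0.2, 0.1, 0.3]
gripper_width: 85.1
```

```bash
python3 -c "
from h import *
go(524,226.7,98)
p,d,X=tips('s5')
P=arm.read_state()['position']
k=(d>0)&(abs(X[...,1]-P[1])<30)&(abs(abs(X[...,0]-P[0])-46)<12)&(X[...,2]>100)
print(np.sort(X[k][:,2])[:20].round(1))
a=cv2.imread('pics/s5.png')[60:180,260:420]
cv2.imwrite('pics/s5c.png',cv2.resize(a,(800,600),interpolation=2))
"
```

```text
t5.13 pos [524.4 227.   97.9] toolx -73.9 zaxis [ 1.e-04 -2.e-04 -1.e+00] j6 -0.41 F [0.24 0.13 0.3 ] w 85.1
tool shift cm [ 0.015  0.044 -0.015]
[145.6 145.7 145.9 146.1 146.4 146.9 147.2 147.3 148.7 148.9 148.9 149.2
 149.8 149.9 149.9 150.2 150.3 150.8 150.8 151.1]
```

View pics/s5c.png

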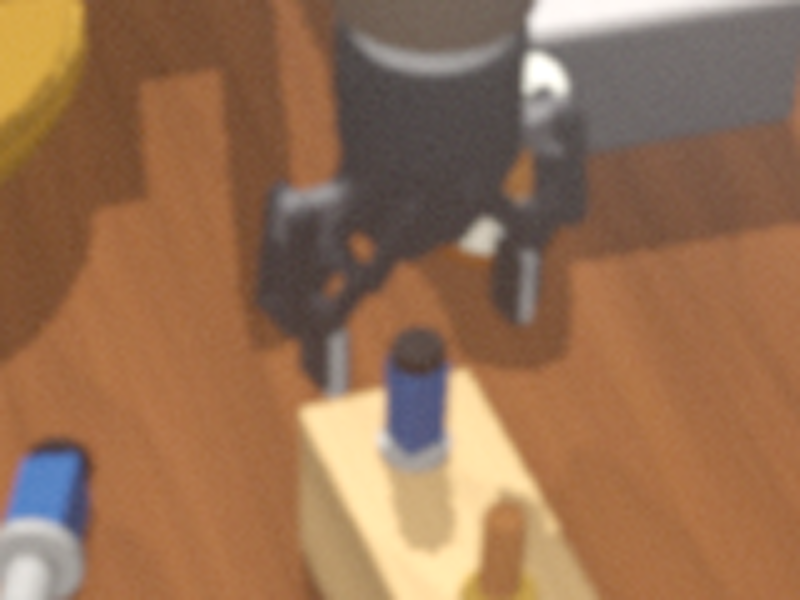

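The pictures put the open fingertips at about z=146, roughly 34 mm higher than the reported TCP implies. I'll close the fingers partway to see how far the tips drop before I rely on either value.

>>> {"method": "servo_tool", "body": {
  "rows": [
    {"fingers": 4.0,"x": 0,"y": 0,"z": 0,"turn": 0},
    {"fingers": 4.0,"x": 0,"y": 0,"z": 0,"turn": 0},
    {"fingers": 4.0,"x": 0,"y": 0,"z": 0,"turn": 0},
    {"fingers": 4.0,"x": 0,"y": 0,"z": 0,"turn": 0},
    {"fingers": 4.0,"x": 0,"y": 0,"z": 0,"turn": 0},
    {"fingers": 4.0,"x": 0,"y": 0,"z": 0,"turn": 0}
  ]
}}

```text
clock: 5.68
position: [524.2, 226.9, 98.0]
ee_rot: [0.799, -0.601, 0.0, -0.0]
contact_force: [0.1, -0.8, 0.3]
gripper_width: 39.9
```

```bash
python3 -c "
from h import *
go(524,226.7,98)
p,d,X=tips('s6')
P=arm.read_state()['position']
k=(d>0)&(abs(X[...,1]-P[1])<25)&(abs(abs(X[...,0]-P[0])-27)<10)&(X[...,2]>110)
print(np.sort(X[k][:,2])[:20].round(1))
a=cv2.imread('pics/s6.png')[60:180,260:420]
cv2.imwrite('pics/s6c.png',cv2.resize(a,(800,600),interpolation=2))
"
```

```text
t5.68 pos [524.2 226.9  98. ] toolx -73.9 zaxis [ 1.e-04  1.e-04 -1.e+00] j6 -0.41 F [ 0.15 -0.76  0.3 ] w 39.9
tool shift cm [ 0.016  0.025 -0.002]
[131.6 133.6 134.8 135.8 135.9 136.  136.3 136.4 136.4 136.5 136.8 137.4
 137.7 138.2 138.3 139.  139.2 139.5 139.6 140.7]
```

View pics/s6c.png

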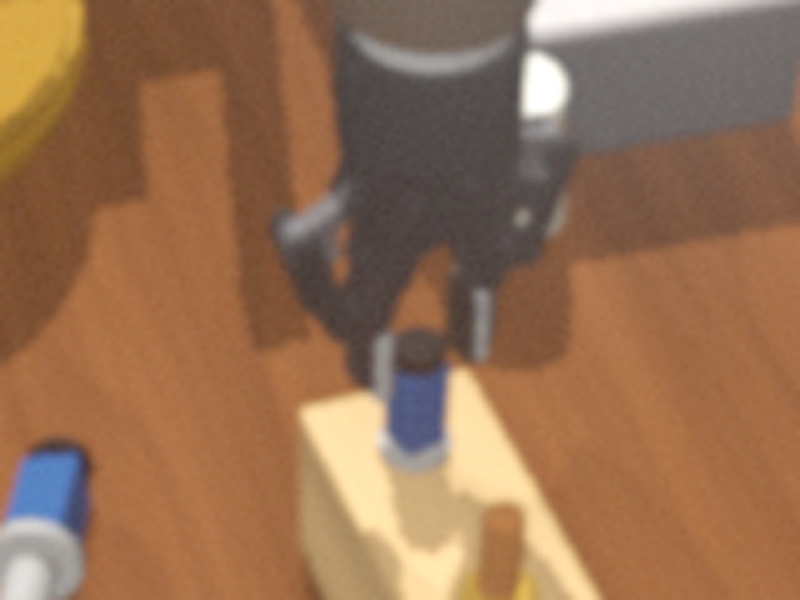

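The tips only drop about 12 mm, so the reported z really is about 34 mm too low. I'll work from the images and descend another 34 mm.

>>> {"method": "servo_tool", "body": {
  "rows": [
    {"fingers": 4.5,"x": 0,"y": 0.03,"z": 0.8,"turn": 0},
    {"fingers": 4.5,"x": 0,"y": 0,"z": 0.8,"turn": 0},
    {"fingers": 4.5,"x": 0,"y": 0,"z": 0.8,"turn": 0},
    {"fingers": 4.5,"x": 0,"y": 0,"z": 0,"turn": 0},
    {"fingers": 4.5,"x": 0,"y": 0,"z": 0,"turn": 0}
  ]
}}

```text
clock: 6.15
position: [523.4, 226.4, 72.8]
ee_rot: [0.799, -0.601, -0.0, 0.001]
contact_force: [0.2, -0.9, 0.1]
gripper_width: 45.1
```

```bash
python3 -c "
from h import *
go(524,226.7,98)
p,d,X=tips('s7')
P=arm.read_state()['position']
k=(d>0)&(abs(X[...,1]-P[1])<25)&(abs(abs(X[...,0]-P[0])-30)<10)&(X[...,2]>95)
print(np.sort(X[k][:,2])[:20].round(1))
a=cv2.imread('pics/s7.png')[60:180,260:420]
cv2.imwrite('pics/s7c.png',cv2.resize(a,(800,600),interpolation=2))
"
```

```text
t6.15 pos [523.4 226.4  72.8] toolx -73.9 zaxis [-0.0018 -0.0015 -1.    ] j6 -0.41 F [ 0.24 -0.95  0.08] w 45.1
tool shift cm [-0.012 -0.063 -2.521]
[108.8 109.3 109.3 110.1 110.5 110.7 110.9 112.2 112.5 112.6 113.2 113.3
 113.9 114.2 115.  115.1 115.5 115.7 115.8 115.8]
```

View pics/s7c.png

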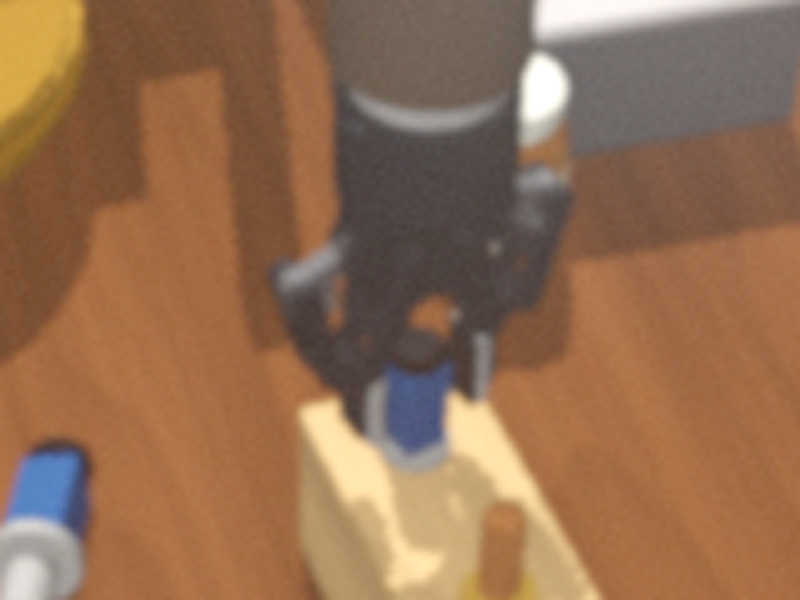

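>>> {"method": "servo_tool", "body": {
  "rows": [
    {"fingers": 4.5,"x": 0,"y": 0,"z": 0.7,"turn": 0},
    {"fingers": 4.5,"x": 0,"y": 0,"z": 0,"turn": 0},
    {"fingers": 4.5,"x": 0,"y": 0,"z": 0,"turn": 0},
    {"fingers": 1.5,"x": 0,"y": 0,"z": 0,"turn": 0},
    {"fingers": 1.5,"x": 0,"y": 0,"z": 0,"turn": 0},
    {"fingers": 1.5,"x": 0,"y": 0,"z": 0,"turn": 0},
    {"fingers": 1.5,"x": 0,"y": 0,"z": 0,"turn": 0},
    {"fingers": 1.5,"x": 0,"y": 0,"z": 0,"turn": 0},
    {"fingers": 1.5,"x": 0,"y": 0,"z": 0,"turn": 0},
    {"fingers": 1.5,"x": 0,"y": 0,"z": 0,"turn": 0}
  ]
}}

```text
clock: 7.03
position: [524.3, 227.1, 67.2]
ee_rot: [0.799, -0.601, 0.0, -0.001]
contact_force: [1.7, 0.7, -0.2]
gripper_width: 21.9
```

```bash
python3 -c "
from h import *
go(524,226.7,98);print(arm.read_state()['wrist_torque'])
p,d,X=tips('s8')
a=cv2.imread('pics/s8.png')[60:180,260:420]
cv2.imwrite('pics/s8c.png',cv2.resize(a,(800,600),interpolation=2))
"
```

```text
t7.03 pos [524.3 227.1  67.2] toolx -73.9 zaxis [ 1.e-03  6.e-04 -1.e+00] j6 -0.41 F [ 1.69  0.67 -0.2 ] w 21.9
tool shift cm [ 0.028  0.039 -3.081]
[ 0.23321857 -0.41296966 -0.02346794]
```

View pics/s8c.png

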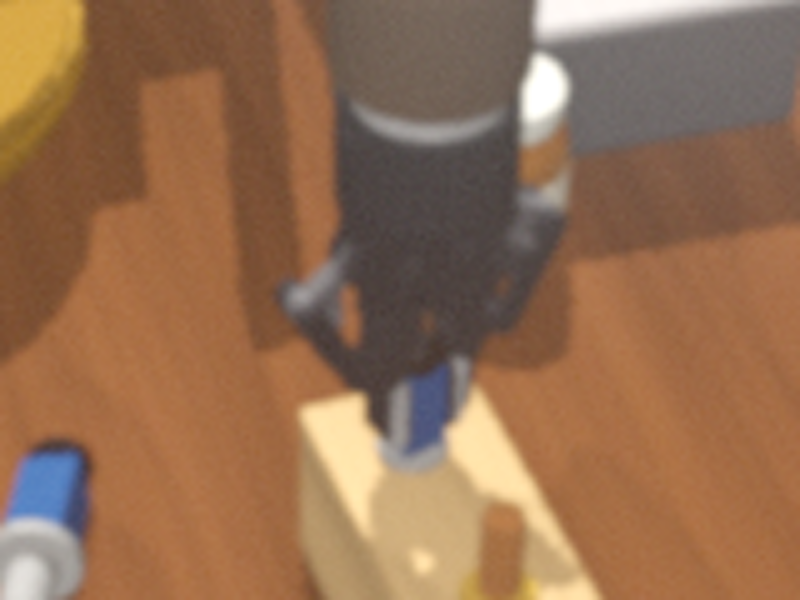

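>>> {"method": "servo_tool", "body": {
  "rows": [
    {"fingers": 1.5,"x": 0,"y": 0,"z": -0.5,"turn": 0},
    {"fingers": 1.5,"x": 0,"y": 0,"z": -1.0,"turn": 0},
    {"fingers": 1.5,"x": 0,"y": 0,"z": -1.0,"turn": 0},
    {"fingers": 1.5,"x": 0,"y": 0,"z": -1.5,"turn": 0},
    {"fingers": 1.5,"x": 0,"y": 0,"z": -2.0,"turn": 0},
    {"fingers": 1.5,"x": 0,"y": 0,"z": -2.0,"turn": 0},
    {"fingers": 1.5,"x": 0,"y": 0,"z": -2.0,"turn": 0},
    {"fingers": 1.5,"x": 0,"y": 0,"z": -2.0,"turn": 0},
    {"fingers": 1.5,"x": 0,"y": 0,"z": -2.0,"turn": 0},
    {"fingers": 1.5,"x": 0,"y": 0,"z": -1.0,"turn": 0}
  ]
}}

```text
clock: 7.92
position: [524.4, 227.0, 220.4]
ee_rot: [0.799, -0.601, 0.001, -0.002]
contact_force: [-0.1, 0.3, -3.8]
gripper_width: 21.6
```

>>> {"method": "servo_tool", "body": {
  "rows": [
    {"fingers": 1.5,"x": 0,"y": 0,"z": 0,"turn": 0},
    {"fingers": 1.5,"x": 0,"y": 0,"z": 0,"turn": 0},
    {"fingers": 1.5,"x": 0,"y": 0,"z": 0,"turn": 0}
  ]
}}

```text
clock: 8.17
position: [522.7, 226.3, 215.3]
ee_rot: [0.799, -0.601, -0.001, 0.001]
contact_force: [0.2, -0.1, -4.6]
gripper_width: 21.1
```

```bash
python3 -c "
from h import *
go(541.5,-161.5,217)
p,d,X=tips('s9')
p,_=arm.get_image('top');cv2.imwrite('pics/t9.png',p[:,:,::-1])
a=cv2.imread('pics/s9.png')[0:180,240:400];b=cv2.imread('pics/t9.png')[100:280,120:280]
cv2.imwrite('pics/s9c.png',cv2.resize(np.hstack([a,b]),(800,450),interpolation=2))
"
```

```text
t8.17 pos [522.7 226.3 215.3] toolx -73.9 zaxis [-0.0031 -0.0013 -1.    ] j6 -0.41 F [ 0.24 -0.13 -4.6 ] w 21.1
tool shift cm [37.784  8.92  -0.122]
```

View pics/s9c.png

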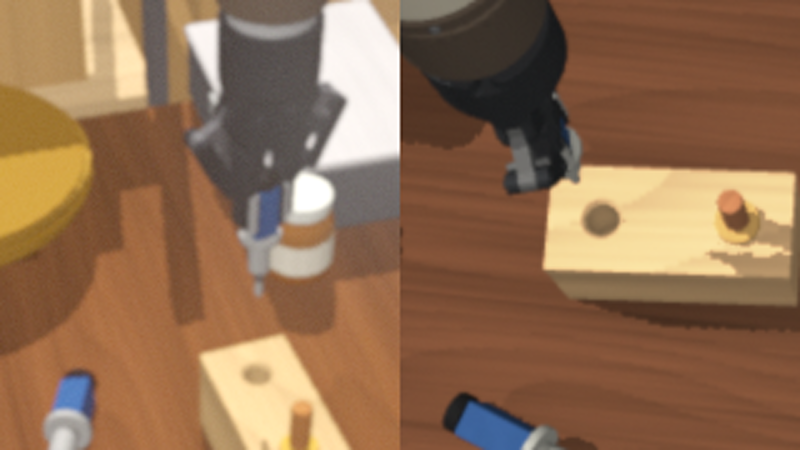

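```bash
python3 -c "
from h import *
f=.4
print('hole top',ray('top',120+(601-400)*f,100+218*f,85),'side',ray('side',240+257*f,374*f,85))
for z in(120,130,140,150,160,170):print(z,ray('side',240+258*f,295*f,z).round(1), 'barrel end',ray('side',240+258*f,278*f,z).round(1),'collar',ray('side',240+262*f,240*f,z+60).round(1))
"
```

```text
hole top [524.94398436 227.84652065  85.        ] side [525.06837596 229.062409    85.        ]
120 [543.5 291.9 120. ] barrel end [550.2 314.7 120. ] collar [545.1 291.8 180. ]
130 [539.7 280.4 130. ] barrel end [546.4 302.9 130. ] collar [541.  279.3 190. ]
140 [536.  268.8 140. ] barrel end [542.6 291.1 140. ] collar [536.9 266.8 200. ]
150 [532.2 257.3 150. ] barrel end [538.7 279.2 150. ] collar [532.8 254.3 210. ]
160 [528.5 245.8 160. ] barrel end [534.9 267.4 160. ] collar [528.7 241.8 220. ]
170 [524.7 234.2 170. ] barrel end [531.1 255.6 170. ] collar [524.7 229.3 230. ]
```

>>> {"method": "servo_tool", "body": {
  "rows": [
    {"fingers": 1.5,"x": 1.5,"y": 0.35,"z": 0,"turn": 0},
    {"fingers": 1.5,"x": 2.5,"y": 0.6,"z": 0,"turn": 0},
    {"fingers": 1.5,"x": 2.5,"y": 0.6,"z": 0,"turn": 0},
    {"fingers": 1.5,"x": 2.5,"y": 0.6,"z": 0,"turn": 0},
    {"fingers": 1.5,"x": 2.5,"y": 0.6,"z": 0,"turn": 0},
    {"fingers": 1.5,"x": 2.5,"y": 0.6,"z": 0,"turn": 0},
    {"fingers": 1.5,"x": 2.5,"y": 0.6,"z": 0,"turn": 0},
    {"fingers": 1.5,"x": 2.5,"y": 0.6,"z": 0,"turn": 0},
    {"fingers": 1.5,"x": 2.5,"y": 0.6,"z": 0,"turn": 0},
    {"fingers": 1.5,"x": 2.5,"y": 0.6,"z": 0,"turn": 0}
  ]
}}

```text
clock: 9.1
position: [534.3, -21.6, 216.1]
ee_rot: [0.799, -0.601, -0.001, 0.001]
contact_force: [1.1, -0.5, -4.0]
gripper_width: 21.7
```

>>> {"method": "servo_tool", "body": {
  "rows": [
    {"fingers": 1.5,"x": 2.5,"y": 0.6,"z": 0,"turn": 0},
    {"fingers": 1.5,"x": 2.5,"y": 0.6,"z": 0,"turn": 0},
    {"fingers": 1.5,"x": 2.5,"y": 0.6,"z": 0,"turn": 0},
    {"fingers": 1.5,"x": 2.5,"y": 0.6,"z": 0,"turn": 0},
    {"fingers": 1.5,"x": 2.5,"y": 0.6,"z": 0,"turn": 0},
    {"fingers": 1.5,"x": 1.2,"y": 0.3,"z": 0,"turn": 0},
    {"fingers": 1.5,"x": 0,"y": 0,"z": 0,"turn": 0},
    {"fingers": 1.5,"x": 0,"y": 0,"z": 0,"turn": 0},
    {"fingers": 1.5,"x": 0,"y": 0,"z": 0,"turn": 0},
    {"fingers": 1.5,"x": 0,"y": 0,"z": 0,"turn": 0}
  ]
}}

```text
clock: 9.93
position: [541.2, -159.7, 216.8]
ee_rot: [0.799, -0.601, -0.0, 0.0]
contact_force: [-0.4, 0.1, -3.7]
gripper_width: 21.4
```

```bash
cat > look.py <<'E'
from h import *
import sys
n=sys.argv[1]
go(541.5,-161.5,217)
out=[]
for c in('side','top'):
    p,_=arm.get_image(c);cv2.imwrite(f'pics/{c}{n}.png',p[:,:,::-1])
a=cv2.imread(f'pics/side{n}.png')[190:340,330:530];b=cv2.imread(f'pics/top{n}.png')[120:270,310:510]
cv2.imwrite(f'pics/c{n}.png',cv2.resize(np.hstack([a,b]),(800,300),interpolation=2))
E
python3 look.py 10
```

```text
t9.93 pos [ 541.2 -159.7  216.8] toolx -73.9 zaxis [-3.e-04  2.e-04 -1.e+00] j6 0.28 F [-0.36  0.12 -3.73] w 21.4
tool shift cm [ 0.184  0.024 -0.024]
```

View pics/c10.png

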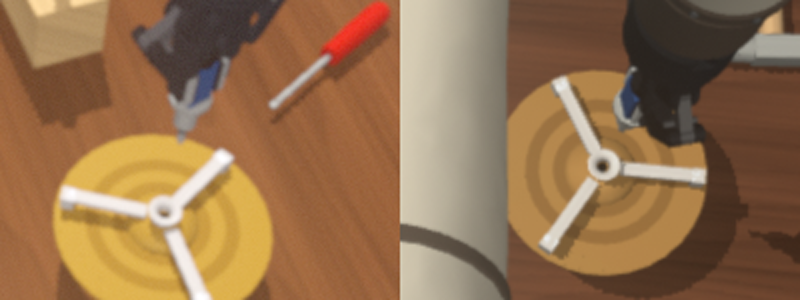

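>>> {"method": "servo_tool", "body": {
  "rows": [
    {"fingers": 1.5,"x": 0.18,"y": 0.02,"z": 0.8,"turn": 0},
    {"fingers": 1.5,"x": 0,"y": 0,"z": 1.2,"turn": 0},
    {"fingers": 1.5,"x": 0,"y": 0,"z": 1.2,"turn": 0},
    {"fingers": 1.5,"x": 0,"y": 0,"z": 1.2,"turn": 0},
    {"fingers": 1.5,"x": 0,"y": 0,"z": 1.2,"turn": 0},
    {"fingers": 1.5,"x": 0,"y": 0,"z": 1.2,"turn": 0},
    {"fingers": 1.5,"x": 0,"y": 0,"z": 0.8,"turn": 0},
    {"fingers": 1.5,"x": 0,"y": 0,"z": 0.4,"turn": 0},
    {"fingers": 1.5,"x": 0,"y": 0,"z": 0,"turn": 0},
    {"fingers": 1.5,"x": 0,"y": 0,"z": 0,"turn": 0}
  ]
}}

```text
clock: 10.87
position: [542.0, -162.3, 137.1]
ee_rot: [0.799, -0.601, 0.0, 0.0]
contact_force: [0.2, -0.2, -3.3]
gripper_width: 21.7
```

>>> {"method": "servo_tool", "body": {
  "rows": [
    {"fingers": 1.5,"x": 0,"y": 0,"z": 0,"turn": 0},
    {"fingers": 1.5,"x": 0,"y": 0,"z": 0,"turn": 0},
    {"fingers": 1.5,"x": 0,"y": 0,"z": 0,"turn": 0}
  ]
}}

```text
clock: 11.12
position: [542.0, -162.3, 137.6]
ee_rot: [0.799, -0.601, 0.001, -0.0]
contact_force: [0.8, -0.6, -3.5]
gripper_width: 21.6
```

```bash
python3 look.py 11; python3 -c "
import cv2,numpy as np
a=cv2.imread('pics/side11.png')[255:315,370:450];b=cv2.imread('pics/top11.png')[165:225,370:450]
cv2.imwrite('pics/d11.png',cv2.resize(np.hstack([a,b]),(800,300),interpolation=2))"
```

```text
t11.12 pos [ 542.  -162.3  137.6] toolx -73.9 zaxis [ 1.4e-03 -1.0e-04 -1.0e+00] j6 0.29 F [ 0.78 -0.59 -3.49] w 21.6
tool shift cm [-0.089  0.02  -7.94 ]
```

View pics/d11.png

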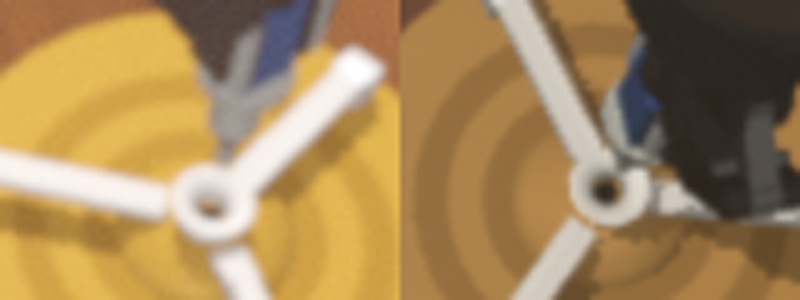

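```bash
python3 -c "
from h import *
for c in ('side','top'):
  for z in (73,80,85,90,95,128,150): print(c,z,np.round(proj(c,(542,-161.3,z)),1))
"
python3 - <<'E'
import cv2,numpy as np
a=cv2.imread('pics/side11.png')[260:302,395:437]
cv2.imwrite('pics/e11.png',cv2.convertScaleAbs(cv2.resize(a,(588,588),interpolation=2),alpha=1.2))
E
```

```text
side 73 [412.7 295.8]
side 80 [413.2 293.8]
side 85 [413.6 292.3]
side 90 [414.  290.8]
side 95 [414.4 289.3]
side 128 [417. 279.]
side 150 [418.8 271.9]
top 73 [411.5 202. ]
top 80 [412.2 200.9]
top 85 [412.6 200.1]
top 90 [413.  199.3]
top 95 [413.5 198.6]
top 128 [416.6 193.2]
top 150 [418.8 189.4]
```

View pics/e11.png

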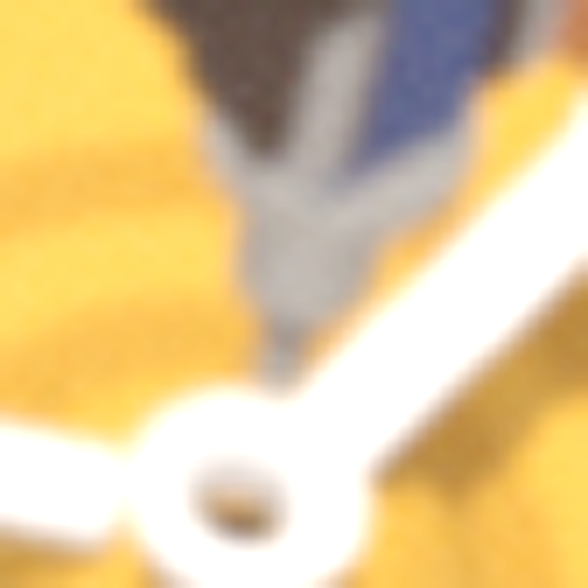

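```bash
python3 -c "
from h import *
p,d,X=tips()
for v in range(272,291):
    print(v,[tuple(X[v,u].round(0).astype(int)) for u in (413,414,415,416,417,418)])
"
```

```text
272 [(np.int64(527), np.int64(-167), np.int64(164)), (np.int64(526), np.int64(-172), np.int64(171)), (np.int64(526), np.int64(-175), np.int64(176)), (np.int64(527), np.int64(-177), np.int64(177)), (np.int64(528), np.int64(-177), np.int64(178)), (np.int64(533), np.int64(-173), np.int64(169))]
273 [(np.int64(526), np.int64(-169), np.int64(164)), (np.int64(529), np.int64(-168), np.int64(160)), (np.int64(527), np.int64(-175), np.int64(171)), (np.int64(533), np.int64(-168), np.int64(159)), (np.int64(533), np.int64(-171), np.int64(163)), (np.int64(534), np.int64(-172), np.int64(165))]
274 [(np.int64(527), np.int64(-169), np.int64(160)), (np.int64(529), np.int64(-170), np.int64(161)), (np.int64(529), np.int64(-172), np.int64(163)), (np.int64(531), np.int64(-171), np.int64(162)), (np.int64(533), np.int64(-172), np.int64(162)), (np.int64(534), np.int64(-172), np.int64(162))]
275 [(np.int64(528), np.int64(-169), np.int64(157)), (np.int64(529), np.int64(-170), np.int64(158)), (np.int64(529), np.int64(-172), np.int64(161)), (np.int64(531), np.int64(-172), np.int64(161)), (np.int64(249), np.int64
[... 3738 characters left out ...]
 np.int64(-145), np.int64(69)), (np.int64(558), np.int64(-143), np.int64(65)), (np.int64(559), np.int64(-146), np.int64(69))]
289 [(np.int64(548), np.int64(-148), np.int64(73)), (np.int64(549), np.int64(-150), np.int64(76)), (np.int64(551), np.int64(-149), np.int64(74)), (np.int64(553), np.int64(-149), np.int64(73)), (np.int64(249), np.int64(-615), np.int64(906)), (np.int64(559), np.int64(-146), np.int64(66))]
290 [(np.int64(546), np.int64(-151), np.int64(75)), (np.int64(547), np.int64(-152), np.int64(77)), (np.int64(550), np.int64(-151), np.int64(74)), (np.int64(552), np.int64(-152), np.int64(74)), (np.int64(554), np.int64(-152), np.int64(74)), (np.int64(558), np.int64(-149), np.int64(67))]
```

The side view puts the tip over the funnel to within about 1.5 mm, at a tip z of about 100. I'll descend gently.

>>> {"method": "servo_tool", "body": {
  "rows": [
    {"fingers": 1.5,"x": 0,"y": 0,"z": 0.5,"turn": 0},
    {"fingers": 1.5,"x": 0,"y": 0,"z": 0.5,"turn": 0},
    {"fingers": 1.5,"x": 0,"y": 0,"z": 0.5,"turn": 0},
    {"fingers": 1.5,"x": 0,"y": 0,"z": 0.5,"turn": 0},
    {"fingers": 1.5,"x": 0,"y": 0,"z": 0.3,"turn": 0},
    {"fingers": 1.5,"x": 0,"y": 0,"z": 0,"turn": 0},
    {"fingers": 1.5,"x": 0,"y": 0,"z": 0,"turn": 0},
    {"fingers": 1.5,"x": 0,"y": 0,"z": 0,"turn": 0}
  ]
}}

```text
clock: 11.93
position: [541.9, -162.3, 114.1]
ee_rot: [0.799, -0.601, 0.0, -0.0]
contact_force: [0.4, 0.1, -4.7]
gripper_width: 21.6
```

```bash
python3 look.py 12
python3 - <<'E'
import cv2,numpy as np
a=cv2.imread('pics/side12.png')[270:312,395:437];b=cv2.imread('pics/top12.png')[180:222,390:432]
cv2.imwrite('pics/e12.png',cv2.resize(np.hstack([a,b]),(800,400),interpolation=2))
E
```

```text
t11.93 pos [ 541.9 -162.3  114.1] toolx -73.9 zaxis [ 5.e-04 -2.e-04 -1.e+00] j6 0.29 F [ 0.4   0.06 -4.71] w 21.6
tool shift cm [ -0.09    0.011 -10.292]
```

View pics/e12.png

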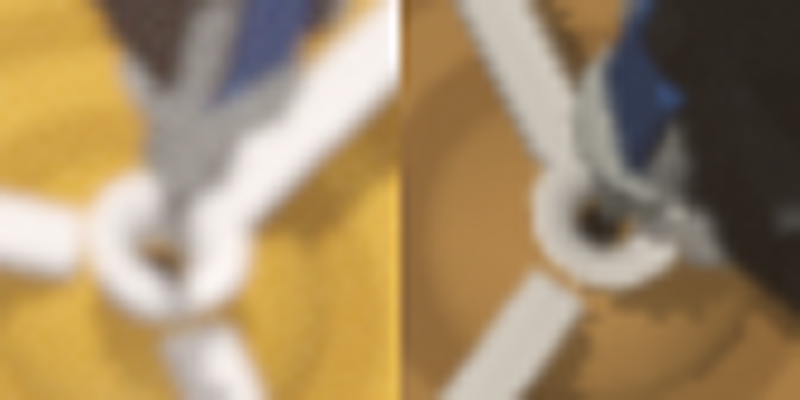

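>>> {"method": "servo_tool", "body": {
  "rows": [
    {"fingers": 1.5,"x": 0,"y": 0,"z": 0.2,"turn": 0},
    {"fingers": 1.5,"x": 0,"y": 0,"z": 0.2,"turn": 0},
    {"fingers": 1.5,"x": 0,"y": 0,"z": 0.2,"turn": 0},
    {"fingers": 1.5,"x": 0,"y": 0,"z": 0,"turn": 0}
  ]
}}

```text
clock: 12.37
position: [541.2, -162.2, 107.3]
ee_rot: [0.799, -0.601, -0.001, 0.0]
contact_force: [0.6, -0.8, -4.2]
gripper_width: 21.3
```

>>> {"method": "servo_tool", "body": {
  "rows": [
    {"fingers": 1.5,"x": 0,"y": 0,"z": 0.1,"turn": 0},
    {"fingers": 1.5,"x": 0,"y": 0,"z": 0.1,"turn": 0},
    {"fingers": 1.5,"x": 0,"y": 0,"z": 0,"turn": 0},
    {"fingers": 1.5,"x": 0,"y": 0,"z": 0,"turn": 0}
  ]
}}

```text
clock: 12.7
position: [541.6, -162.3, 105.9]
ee_rot: [0.799, -0.601, -0.0, 0.0]
contact_force: [0.3, -1.0, -3.0]
gripper_width: 21.6
```

>>> {"method": "servo_tool", "body": {
  "rows": [
    {"fingers": 1.5,"x": 0,"y": 0,"z": 0.1,"turn": 0},
    {"fingers": 1.5,"x": 0,"y": 0,"z": 0.1,"turn": 0},
    {"fingers": 1.5,"x": 0,"y": 0,"z": 0,"turn": 0},
    {"fingers": 1.5,"x": 0,"y": 0,"z": 0,"turn": 0}
  ]
}}

```text
clock: 13.03
position: [541.6, -162.3, 103.8]
ee_rot: [0.799, -0.601, -0.0, 0.0]
contact_force: [-0.1, -0.2, -3.3]
gripper_width: 21.5
```

>>> {"method": "servo_tool", "body": {
  "rows": [
    {"fingers": 1.5,"x": 0,"y": 0,"z": 0.1,"turn": 0},
    {"fingers": 1.5,"x": 0,"y": 0,"z": 0.1,"turn": 0},
    {"fingers": 1.5,"x": 0,"y": 0,"z": 0,"turn": 0},
    {"fingers": 1.5,"x": 0,"y": 0,"z": 0,"turn": 0}
  ]
}}

```text
clock: 13.37
position: [542.0, -162.4, 102.5]
ee_rot: [0.799, -0.601, 0.0, -0.0]
contact_force: [-0.3, 0.4, -0.3]
gripper_width: 21.8
```

```bash
python3 look.py 13
python3 - <<'E'
import cv2,numpy as np
a=cv2.imread('pics/side13.png')[270:312,395:437];b=cv2.imread('pics/top13.png')[180:222,390:432]
cv2.imwrite('pics/e13.png',cv2.resize(np.hstack([a,b]),(800,400),interpolation=2))
E
```

```text
t13.37 pos [ 542.  -162.4  102.5] toolx -73.9 zaxis [ 8.e-04 -3.e-04 -1.e+00] j6 0.29 F [-0.29  0.36 -0.29] w 21.8
tool shift cm [ -0.09    0.012 -11.453]
```

View pics/e13.png

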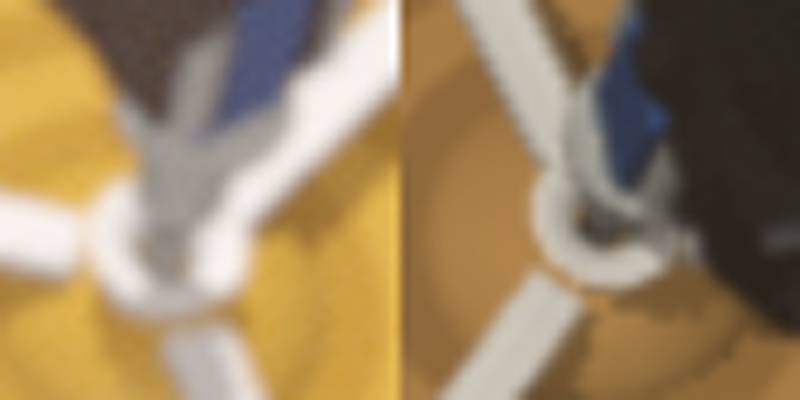

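>>> {"method": "servo_tool", "body": {
  "rows": [
    {"fingers": 1.5,"x": 0,"y": 0,"z": 0.05,"turn": 0},
    {"fingers": 1.5,"x": 0,"y": 0,"z": 0.05,"turn": 0},
    {"fingers": 1.5,"x": 0,"y": 0,"z": 0,"turn": 0},
    {"fingers": 1.5,"x": 0,"y": 0,"z": 0,"turn": 0}
  ]
}}

```text
clock: 13.8
position: [542.0, -162.4, 101.4]
ee_rot: [0.799, -0.601, 0.0, -0.0]
contact_force: [-1.3, 0.6, 2.8]
gripper_width: 21.4
```

>>> {"method": "servo_tool", "body": {
  "rows": [
    {"fingers": 1.5,"x": 0,"y": 0,"z": 0.05,"turn": 0},
    {"fingers": 1.5,"x": 0,"y": 0,"z": 0.05,"turn": 0},
    {"fingers": 1.5,"x": 0,"y": 0,"z": 0,"turn": 0},
    {"fingers": 1.5,"x": 0,"y": 0,"z": 0,"turn": 0}
  ]
}}

```text
clock: 14.13
position: [542.0, -162.4, 100.4]
ee_rot: [0.799, -0.601, 0.0, -0.0]
contact_force: [-0.8, 1.0, 3.9]
gripper_width: 21.4
```

>>> {"method": "servo_tool", "body": {
  "rows": [
    {"fingers": 1.5,"x": 0,"y": 0,"z": 0.05,"turn": 0},
    {"fingers": 1.5,"x": 0,"y": 0,"z": 0.05,"turn": 0},
    {"fingers": 1.5,"x": 0,"y": 0,"z": 0,"turn": 0},
    {"fingers": 1.5,"x": 0,"y": 0,"z": 0,"turn": 0}
  ]
}}

```text
clock: 14.47
position: [542.1, -162.4, 99.6]
ee_rot: [0.799, -0.601, 0.001, -0.0]
contact_force: [-1.8, -0.3, 6.8]
gripper_width: 22.0
```

>>> {"method": "servo_tool", "body": {
  "rows": [
    {"fingers": 1.5,"x": 0,"y": 0,"z": 0.05,"turn": 0},
    {"fingers": 1.5,"x": 0,"y": 0,"z": 0,"turn": 0},
    {"fingers": 1.5,"x": 0,"y": 0,"z": 0,"turn": 0}
  ]
}}

```text
clock: 14.72
position: [542.1, -162.4, 99.3]
ee_rot: [0.799, -0.601, 0.001, -0.0]
contact_force: [-1.9, 0.4, 7.3]
gripper_width: 21.7
```

>>> {"method": "servo_tool", "body": {
  "rows": [
    {"fingers": 1.5,"x": 0,"y": 0,"z": 0.05,"turn": 0},
    {"fingers": 1.5,"x": 0,"y": 0,"z": 0,"turn": 0},
    {"fingers": 1.5,"x": 0,"y": 0,"z": 0,"turn": 0}
  ]
}}

```text
clock: 14.97
position: [542.1, -162.5, 99.0]
ee_rot: [0.799, -0.601, 0.001, -0.0]
contact_force: [-2.2, 0.8, 7.7]
gripper_width: 21.5
```

>>> {"method": "servo_tool", "body": {
  "rows": [
    {"fingers": 1.5,"x": 0,"y": 0,"z": 0.05,"turn": 0},
    {"fingers": 1.5,"x": 0,"y": 0,"z": 0,"turn": 0},
    {"fingers": 1.5,"x": 0,"y": 0,"z": 0,"turn": 0}
  ]
}}

```text
clock: 15.22
position: [542.2, -162.5, 98.7]
ee_rot: [0.799, -0.601, 0.001, -0.0]
contact_force: [-2.6, 1.4, 9.2]
gripper_width: 21.3
```

>>> {"method": "servo_tool", "body": {
  "rows": [
    {"fingers": 1.5,"x": 0,"y": 0,"z": 0.05,"turn": 0},
    {"fingers": 1.5,"x": 0,"y": 0,"z": 0,"turn": 0},
    {"fingers": 1.5,"x": 0,"y": 0,"z": 0,"turn": 0}
  ]
}}

```text
clock: 15.47
position: [542.2, -162.5, 98.4]
ee_rot: [0.799, -0.601, 0.001, -0.0]
contact_force: [-1.6, 0.5, 9.3]
gripper_width: 21.5
```

>>> {"method": "servo_tool", "body": {
  "rows": [
    {"fingers": 1.5,"x": 0,"y": 0,"z": 0.05,"turn": 0},
    {"fingers": 1.5,"x": 0,"y": 0,"z": 0,"turn": 0},
    {"fingers": 1.5,"x": 0,"y": 0,"z": 0,"turn": 0}
  ]
}}

```text
clock: 15.72
position: [542.2, -162.6, 98.0]
ee_rot: [0.799, -0.601, 0.001, -0.0]
contact_force: [-3.0, 1.0, 10.9]
gripper_width: 21.5
```

>>> {"method": "servo_tool", "body": {
  "rows": [
    {"fingers": 1.5,"x": 0,"y": 0,"z": 0.05,"turn": 0},
    {"fingers": 1.5,"x": 0,"y": 0,"z": 0,"turn": 0},
    {"fingers": 1.5,"x": 0,"y": 0,"z": 0,"turn": 0}
  ]
}}

```text
clock: 15.97
position: [542.3, -162.6, 97.8]
ee_rot: [0.799, -0.601, 0.001, -0.0]
contact_force: [-2.3, 0.8, 11.4]
gripper_width: 21.2
```

>>> {"method": "servo_tool", "body": {
  "rows": [
    {"fingers": 1.5,"x": 0,"y": 0,"z": 0.04,"turn": 0},
    {"fingers": 1.5,"x": 0,"y": 0,"z": 0,"turn": 0},
    {"fingers": 1.5,"x": 0,"y": 0,"z": 0,"turn": 0}
  ]
}}

```text
clock: 16.22
position: [542.3, -162.6, 97.5]
ee_rot: [0.799, -0.601, 0.001, -0.0]
contact_force: [-3.2, 0.7, 11.0]
gripper_width: 21.6
```

>>> {"method": "servo_tool", "body": {
  "rows": [
    {"fingers": 1.5,"x": 0,"y": 0,"z": 0.04,"turn": 0},
    {"fingers": 1.5,"x": 0,"y": 0,"z": 0,"turn": 0},
    {"fingers": 1.5,"x": 0,"y": 0,"z": 0,"turn": 0}
  ]
}}

```text
clock: 16.47
position: [542.3, -162.6, 97.2]
ee_rot: [0.799, -0.601, 0.001, -0.0]
contact_force: [-3.7, 0.7, 12.6]
gripper_width: 21.5
```

>>> {"method": "servo_tool", "body": {
  "rows": [
    {"fingers": 1.5,"x": 0,"y": 0,"z": 0.04,"turn": 0},
    {"fingers": 1.5,"x": 0,"y": 0,"z": 0,"turn": 0},
    {"fingers": 1.5,"x": 0,"y": 0,"z": 0,"turn": 0}
  ]
}}

```text
clock: 16.72
position: [542.0, -162.4, 95.4]
ee_rot: [0.799, -0.601, 0.001, -0.0]
contact_force: [-0.4, -0.2, 3.7]
gripper_width: 21.7
```

It tripped: the measured force fell from 12.6 to 3.7 N. I'm lifting now.

>>> {"method": "servo_tool", "body": {
  "rows": [
    {"fingers": 1.5,"x": 0,"y": 0,"z": -0.5,"turn": 0},
    {"fingers": 1.5,"x": 0,"y": 0,"z": -0.7,"turn": 0},
    {"fingers": 1.5,"x": 0,"y": 0,"z": -1.0,"turn": 0},
    {"fingers": 1.5,"x": 0,"y": 0,"z": -1.5,"turn": 0},
    {"fingers": 1.5,"x": 0,"y": 0,"z": -1.8,"turn": 0},
    {"fingers": 1.5,"x": 0,"y": 0,"z": -1.8,"turn": 0},
    {"fingers": 1.5,"x": 0,"y": 0,"z": -1.8,"turn": 0},
    {"fingers": 1.5,"x": 0,"y": 0,"z": -1.8,"turn": 0},
    {"fingers": 1.5,"x": 0,"y": 0,"z": -1.5,"turn": 0},
    {"fingers": 1.5,"x": 0,"y": 0,"z": -0.3,"turn": 0}
  ]
}}

```text
clock: 17.55
position: [542.5, -162.3, 224.1]
ee_rot: [0.799, -0.601, 0.002, -0.001]
contact_force: [0.3, -0.2, -2.3]
gripper_width: 21.5
```

>>> {"method": "servo_tool", "body": {
  "rows": [
    {"fingers": 1.5,"x": 0,"y": 0,"z": 0,"turn": 0},
    {"fingers": 1.5,"x": 0,"y": 0,"z": 0,"turn": 0},
    {"fingers": 1.5,"x": 0,"y": 0,"z": 0,"turn": 0},
    {"fingers": 1.5,"x": 0,"y": 0,"z": 0,"turn": 0}
  ]
}}

```text
clock: 17.88
position: [540.8, -162.1, 220.1]
ee_rot: [0.799, -0.601, -0.001, 0.001]
contact_force: [-0.1, -0.4, -3.5]
gripper_width: 21.7
```

```bash
python3 -c "
from h import *
go(524.3,227.1,220)"; python3 look.py 14
```

```text
t17.88 pos [ 540.8 -162.1  220.1] toolx -73.9 zaxis [-3.1e-03  5.0e-04 -1.0e+00] j6 0.29 F [-0.06 -0.36 -3.49] w 21.7
tool shift cm [-3.7858e+01 -9.1830e+00  3.7000e-02]
t17.88 pos [ 540.8 -162.1  220.1] toolx -73.9 zaxis [-3.1e-03  5.0e-04 -1.0e+00] j6 0.29 F [-0.06 -0.36 -3.49] w 21.7
tool shift cm [-0.039 -0.084  0.314]
```

View pics/c14.png

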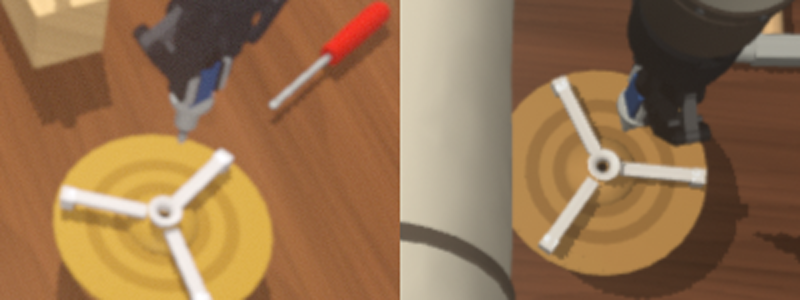

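>>> {"method": "servo_tool", "body": {
  "rows": [
    {"fingers": 1.5,"x": -1.5,"y": -0.36,"z": 0,"turn": 0},
    {"fingers": 1.5,"x": -2.5,"y": -0.6,"z": 0,"turn": 0},
    {"fingers": 1.5,"x": -2.5,"y": -0.6,"z": 0,"turn": 0},
    {"fingers": 1.5,"x": -2.5,"y": -0.6,"z": 0,"turn": 0},
    {"fingers": 1.5,"x": -2.5,"y": -0.6,"z": 0,"turn": 0},
    {"fingers": 1.5,"x": -2.5,"y": -0.6,"z": 0,"turn": 0},
    {"fingers": 1.5,"x": -2.5,"y": -0.6,"z": 0,"turn": 0},
    {"fingers": 1.5,"x": -2.5,"y": -0.6,"z": 0,"turn": 0},
    {"fingers": 1.5,"x": -2.5,"y": -0.6,"z": 0,"turn": 0},
    {"fingers": 1.5,"x": -2.5,"y": -0.6,"z": 0,"turn": 0}
  ]
}}

```text
clock: 18.82
position: [530.1, 85.5, 221.4]
ee_rot: [0.799, -0.601, -0.0, 0.0]
contact_force: [0.3, -0.6, -3.5]
gripper_width: 21.7
```

>>> {"method": "servo_tool", "body": {
  "rows": [
    {"fingers": 1.5,"x": -2.5,"y": -0.6,"z": 0,"turn": 0},
    {"fingers": 1.5,"x": -2.5,"y": -0.6,"z": 0,"turn": 0},
    {"fingers": 1.5,"x": -2.5,"y": -0.6,"z": 0,"turn": 0},
    {"fingers": 1.5,"x": -2.5,"y": -0.6,"z": 0,"turn": 0},
    {"fingers": 1.5,"x": -2.5,"y": -0.6,"z": 0,"turn": 0},
    {"fingers": 1.5,"x": -1.4,"y": -0.34,"z": 0,"turn": 0},
    {"fingers": 1.5,"x": 0,"y": 0,"z": 0,"turn": 0},
    {"fingers": 1.5,"x": 0,"y": 0,"z": 0,"turn": 0},
    {"fingers": 1.5,"x": 0,"y": 0,"z": 0,"turn": 0},
    {"fingers": 1.5,"x": 0,"y": 0,"z": 0,"turn": 0}
  ]
}}

```text
clock: 19.65
position: [524.1, 226.1, 221.6]
ee_rot: [0.799, -0.602, -0.0, 0.0]
contact_force: [-0.7, -0.2, -3.6]
gripper_width: 21.2
```

>>> {"method": "servo_tool", "body": {
  "rows": [
    {"fingers": 1.5,"x": 0,"y": 0,"z": 0,"turn": 0},
    {"fingers": 1.5,"x": 0,"y": 0,"z": 0,"turn": 0},
    {"fingers": 1.5,"x": 0,"y": 0,"z": 0,"turn": 0}
  ]
}}

```text
clock: 19.9
position: [524.2, 226.5, 221.9]
ee_rot: [0.799, -0.602, 0.0, -0.0]
contact_force: [-0.3, -0.3, -4.6]
gripper_width: 21.5
```

```bash
python3 -c "
from h import *
go(524.3,227.1,67.2)"
```

```text
t19.90 pos [524.2 226.5 221.9] toolx -74.0 zaxis [ 2.e-04  1.e-04 -1.e+00] j6 -0.41 F [-0.34 -0.26 -4.65] w 21.5
tool shift cm [-0.052 -0.019 15.466]
```

>>> {"method": "servo_tool", "body": {
  "rows": [
    {"fingers": 1.5,"x": -0.08,"y": -0.02,"z": 0.8,"turn": 0},
    {"fingers": 1.5,"x": 0,"y": 0,"z": 1.3,"turn": 0},
    {"fingers": 1.5,"x": 0,"y": 0,"z": 1.3,"turn": 0},
    {"fingers": 1.5,"x": 0,"y": 0,"z": 1.3,"turn": 0},
    {"fingers": 1.5,"x": 0,"y": 0,"z": 1.3,"turn": 0},
    {"fingers": 1.5,"x": 0,"y": 0,"z": 1.3,"turn": 0},
    {"fingers": 1.5,"x": 0,"y": 0,"z": 0.9,"turn": 0},
    {"fingers": 1.5,"x": 0,"y": 0,"z": 0.5,"turn": 0},
    {"fingers": 1.5,"x": 0,"y": 0,"z": 0,"turn": 0},
    {"fingers": 1.5,"x": 0,"y": 0,"z": 0,"turn": 0}
  ]
}}

```text
clock: 20.73
position: [524.4, 228.0, 134.9]
ee_rot: [0.799, -0.601, 0.0, -0.0]
contact_force: [-0.1, -0.3, -4.6]
gripper_width: 21.2
```

>>> {"method": "servo_tool", "body": {
  "rows": [
    {"fingers": 1.5,"x": 0,"y": 0,"z": 0,"turn": 0},
    {"fingers": 1.5,"x": 0,"y": 0,"z": 0,"turn": 0},
    {"fingers": 1.5,"x": 0,"y": 0,"z": 0,"turn": 0}
  ]
}}

```text
clock: 20.98
position: [524.5, 228.2, 135.5]
ee_rot: [0.799, -0.601, 0.0, -0.001]
contact_force: [0.6, -0.0, -4.6]
gripper_width: 21.8
```

```bash
python3 -c "
from h import *
go(524.3,227.1,67.2)
p,d,X=tips('s15')
a=cv2.imread('pics/s15.png')[60:180,260:420]
cv2.imwrite('pics/s15c.png',cv2.resize(a,(800,600),interpolation=2))"
```

```text
t20.98 pos [524.5 228.2 135.5] toolx -73.9 zaxis [ 1.2e-03  9.0e-04 -1.0e+00] j6 -0.41 F [ 0.62 -0.02 -4.59] w 21.8
tool shift cm [0.103 0.056 6.826]
```

View pics/s15c.png

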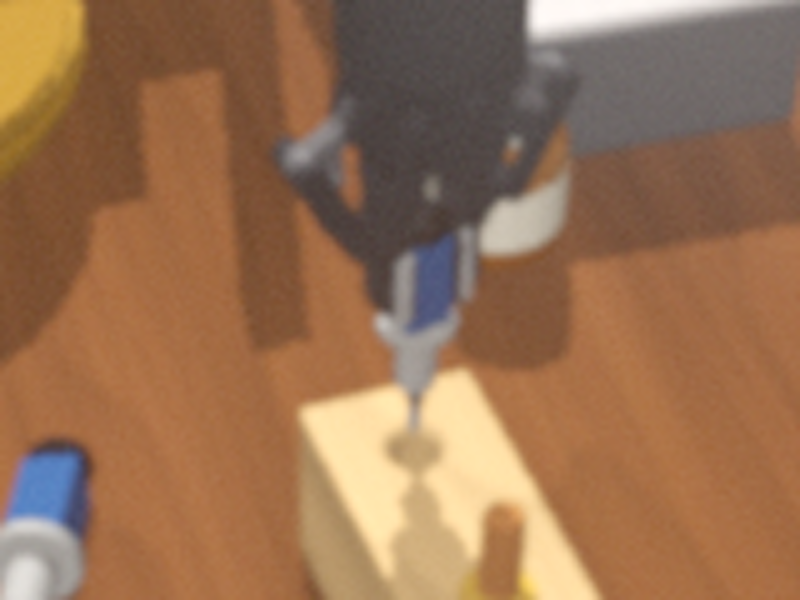

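>>> {"method": "servo_tool", "body": {
  "rows": [
    {"fingers": 1.5,"x": 0.06,"y": 0.03,"z": 0.6,"turn": 0},
    {"fingers": 1.5,"x": 0,"y": 0,"z": 0.8,"turn": 0},
    {"fingers": 1.5,"x": 0,"y": 0,"z": 0.8,"turn": 0},
    {"fingers": 1.5,"x": 0,"y": 0,"z": 0.6,"turn": 0},
    {"fingers": 1.5,"x": 0,"y": 0,"z": 0,"turn": 0},
    {"fingers": 1.5,"x": 0,"y": 0,"z": 0,"turn": 0},
    {"fingers": 1.5,"x": 0,"y": 0,"z": 0,"turn": 0}
  ]
}}

```text
clock: 21.62
position: [524.3, 227.4, 106.7]
ee_rot: [0.799, -0.601, 0.0, -0.0]
contact_force: [-0.1, 0.0, -4.0]
gripper_width: 21.5
```

>>> {"method": "servo_tool", "body": {
  "rows": [
    {"fingers": 1.5,"x": 0,"y": 0,"z": 0.3,"turn": 0},
    {"fingers": 1.5,"x": 0,"y": 0,"z": 0.3,"turn": 0},
    {"fingers": 1.5,"x": 0,"y": 0,"z": 0.3,"turn": 0},
    {"fingers": 1.5,"x": 0,"y": 0,"z": 0.3,"turn": 0},
    {"fingers": 1.5,"x": 0,"y": 0,"z": 0,"turn": 0},
    {"fingers": 1.5,"x": 0,"y": 0,"z": 0,"turn": 0}
  ]
}}

```text
clock: 22.12
position: [523.9, 227.1, 94.4]
ee_rot: [0.799, -0.601, -0.0, 0.0]
contact_force: [-0.6, 0.2, -4.3]
gripper_width: 21.2
```

>>> {"method": "servo_tool", "body": {
  "rows": [
    {"fingers": 1.5,"x": 0,"y": 0,"z": 0.4,"turn": 0},
    {"fingers": 1.5,"x": 0,"y": 0,"z": 0.4,"turn": 0},
    {"fingers": 1.5,"x": 0,"y": 0,"z": 0.4,"turn": 0},
    {"fingers": 1.5,"x": 0,"y": 0,"z": 0.4,"turn": 0},
    {"fingers": 1.5,"x": 0,"y": 0,"z": 0.4,"turn": 0},
    {"fingers": 1.5,"x": 0,"y": 0,"z": 0,"turn": 0},
    {"fingers": 1.5,"x": 0,"y": 0,"z": 0,"turn": 0},
    {"fingers": 1.5,"x": 0,"y": 0,"z": 0,"turn": 0}
  ]
}}

```text
clock: 22.78
position: [524.2, 227.4, 74.8]
ee_rot: [0.799, -0.601, 0.0, -0.0]
contact_force: [0.7, -0.7, -3.9]
gripper_width: 21.0
```

>>> {"method": "servo_tool", "body": {
  "rows": [
    {"fingers": 1.5,"x": 0,"y": 0,"z": 0.1,"turn": 0},
    {"fingers": 1.5,"x": 0,"y": 0,"z": 0.1,"turn": 0},
    {"fingers": 1.5,"x": 0,"y": 0,"z": 0.1,"turn": 0},
    {"fingers": 1.5,"x": 0,"y": 0,"z": 0,"turn": 0},
    {"fingers": 1.5,"x": 0,"y": 0,"z": 0,"turn": 0}
  ]
}}

```text
clock: 23.2
position: [523.9, 227.3, 71.7]
ee_rot: [0.799, -0.601, -0.0, 0.0]
contact_force: [-0.6, -0.5, -4.3]
gripper_width: 21.1
```

>>> {"method": "servo_tool", "body": {
  "rows": [
    {"fingers": 1.5,"x": 0,"y": 0,"z": 0.1,"turn": 0},
    {"fingers": 1.5,"x": 0,"y": 0,"z": 0.1,"turn": 0},
    {"fingers": 1.5,"x": 0,"y": 0,"z": 0.1,"turn": 0},
    {"fingers": 1.5,"x": 0,"y": 0,"z": 0,"turn": 0},
    {"fingers": 1.5,"x": 0,"y": 0,"z": 0,"turn": 0}
  ]
}}

```text
clock: 23.62
position: [523.9, 227.2, 68.6]
ee_rot: [0.799, -0.601, -0.0, 0.0]
contact_force: [0.3, -0.5, -3.9]
gripper_width: 21.5
```

>>> {"method": "servo_tool", "body": {
  "rows": [
    {"fingers": 1.5,"x": 0,"y": 0,"z": 0.1,"turn": 0},
    {"fingers": 1.5,"x": 0,"y": 0,"z": 0,"turn": 0},
    {"fingers": 1.5,"x": 0,"y": 0,"z": 0,"turn": 0}
  ]
}}

```text
clock: 23.87
position: [523.9, 227.3, 67.6]
ee_rot: [0.799, -0.601, -0.0, 0.0]
contact_force: [-0.9, 0.2, -3.9]
gripper_width: 21.1
```

>>> {"method": "servo_tool", "body": {
  "rows": [
    {"fingers": 1.5,"x": 0,"y": 0,"z": 0.07,"turn": 0},
    {"fingers": 1.5,"x": 0,"y": 0,"z": 0,"turn": 0},
    {"fingers": 1.5,"x": 0,"y": 0,"z": 0,"turn": 0}
  ]
}}

```text
clock: 24.12
position: [524.1, 227.3, 67.2]
ee_rot: [0.799, -0.601, 0.0, -0.0]
contact_force: [-0.2, -1.1, -2.0]
gripper_width: 21.8
```

>>> {"method": "servo_tool", "body": {
  "rows": [
    {"fingers": 1.5,"x": 0,"y": 0,"z": 0.07,"turn": 0},
    {"fingers": 1.5,"x": 0,"y": 0,"z": 0,"turn": 0},
    {"fingers": 1.5,"x": 0,"y": 0,"z": 0,"turn": 0}
  ]
}}

```text
clock: 24.37
position: [524.2, 227.3, 67.1]
ee_rot: [0.799, -0.601, 0.0, -0.0]
contact_force: [-2.5, -1.1, 3.9]
gripper_width: 21.6
```

Seated: the collar rests at reported z 67.1, against 67.2 when it was gripped. I'm opening the fingers slowly, after backing off 0.5 mm.

>>> {"method": "servo_tool", "body": {
  "rows": [
    {"fingers": 1.5,"x": 0,"y": 0,"z": -0.06,"turn": 0},
    {"fingers": 3.0,"x": 0,"y": 0,"z": 0,"turn": 0},
    {"fingers": 4.5,"x": 0,"y": 0,"z": 0,"turn": 0},
    {"fingers": 4.5,"x": 0,"y": 0,"z": 0,"turn": 0},
    {"fingers": 4.5,"x": 0,"y": 0,"z": 0,"turn": 0},
    {"fingers": 4.5,"x": 0,"y": 0,"z": 0,"turn": 0},
    {"fingers": 4.5,"x": 0,"y": 0,"z": 0,"turn": 0}
  ]
}}

```text
clock: 24.95
position: [524.1, 227.3, 66.9]
ee_rot: [0.799, -0.601, 0.0, -0.0]
contact_force: [-0.3, 0.3, -0.3]
gripper_width: 44.9
```

>>> {"method": "servo_tool", "body": {
  "rows": [
    {"fingers": 4.5,"x": 0,"y": 0,"z": -0.5,"turn": 0},
    {"fingers": 4.5,"x": 0,"y": 0,"z": -1.0,"turn": 0},
    {"fingers": 4.5,"x": 0,"y": 0,"z": -1.5,"turn": 0},
    {"fingers": 4.5,"x": 0,"y": 0,"z": -1.5,"turn": 0},
    {"fingers": 4.5,"x": 0,"y": 0,"z": -1.5,"turn": 0},
    {"fingers": 4.5,"x": 0,"y": 0,"z": -1.5,"turn": 0},
    {"fingers": 4.5,"x": 0,"y": 0,"z": -1.5,"turn": 0},
    {"fingers": 4.5,"x": 0,"y": 0,"z": -1.0,"turn": 0},
    {"fingers": 4.5,"x": 0,"y": 0,"z": 0,"turn": 0},
    {"fingers": 4.5,"x": 0,"y": 0,"z": 0,"turn": 0}
  ]
}}

```text
clock: 25.78
position: [524.0, 227.4, 167.6]
ee_rot: [0.799, -0.601, 0.0, -0.001]
contact_force: [0.4, 0.2, -0.4]
gripper_width: 44.6
```

```bash
python3 -c "
from h import *
go(524.3,227.1,67.2)
p,d,X=tips('s16')
p,_=arm.get_image('top');cv2.imwrite('pics/t16.png',p[:,:,::-1])
a=cv2.imread('pics/s16.png')[80:180,280:420];b=cv2.imread('pics/t16.png')[130:230,150:290]
cv2.imwrite('pics/s16c.png',cv2.resize(np.hstack([a,b]),(800,286),interpolation=2))
cv2.imwrite('pics/s16d.png',np.abs(cv2.imread('pics/t16.png').astype(int)-cv2.imread('pics/top0.png')).astype(np.uint8))"
```

```text
t25.78 pos [524.  227.4 167.6] toolx -73.9 zaxis [ 0.001   0.0012 -1.    ] j6 -0.41 F [ 0.44  0.23 -0.39] w 44.6
tool shift cm [ 4.8000e-02 -2.0000e-03  1.0035e+01]
```

View pics/s16c.png

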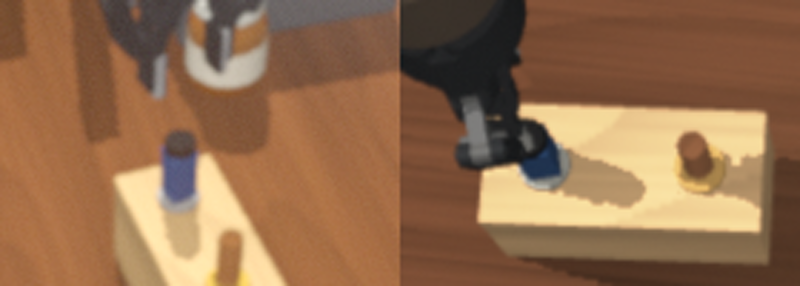

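View pics/s16d.png

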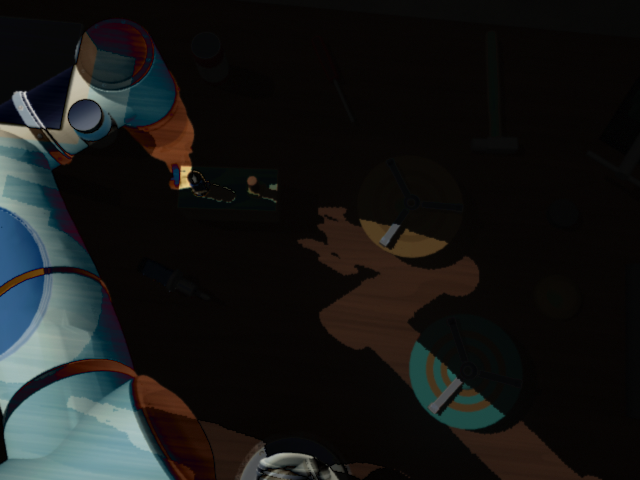

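```bash
python3 -c "
import cv2,numpy as np
f=lambda n,x,y:cv2.resize(cv2.imread(n)[y:y+60,x:x+80],(400,300),interpolation=2)
cv2.imwrite('pics/cmp.png',np.vstack([np.hstack([f('pics/side0.png',315,115),f('pics/s16.png',315,115)]),np.hstack([f('pics/top0.png',205,150),f('pics/t16.png',205,150)])]))
for n in('pics/side0.png','pics/s16.png'):
    h=cv2.cvtColor(cv2.imread(n),cv2.COLOR_BGR2HSV)[125:160,330:358]
    m=(abs(h[...,0].astype(int)-117)<14)&(h[...,1]>80); ys,xs=np.nonzero(m);print(n,m.sum(),xs.mean()+330,ys.mean()+125,xs.min(),xs.max(),ys.min(),ys.max())
"
```

```text
pics/side0.png 11 341.8181818181818 138.9090909090909 10 17 11 17
pics/s16.png 15 340.06666666666666 139.33333333333334 9 12 11 21
```

View pics/cmp.png

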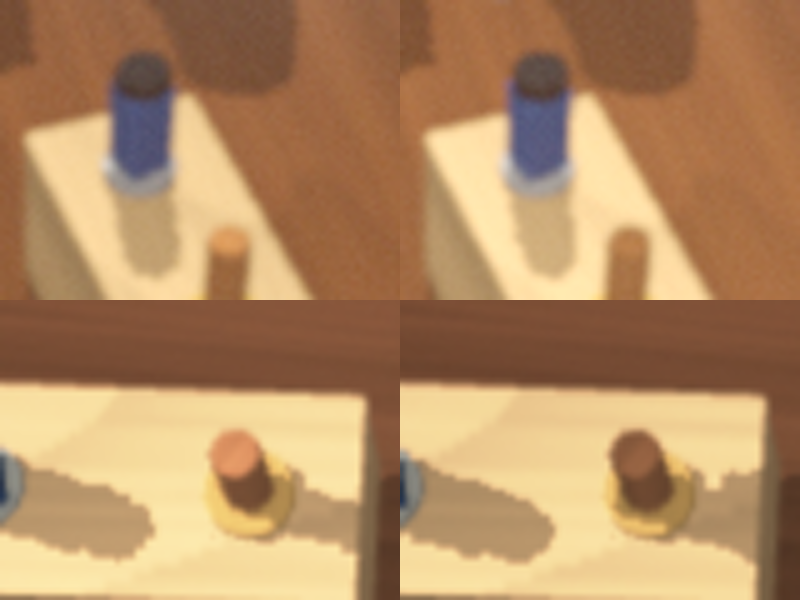

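The punch stands exactly as it did at the start, and the drift hasn't moved; it only lies in shadow now. Handing in.

```bash
python3 -c "
from bench import arm
print(arm.job_done())"
```

```text
the job is handed in; nothing more can be done
None
```

The job is done and handed in at about 26 s. I took the smaller blue punch from the stand, set its tip in the guide on the brass blank and pressed in small steps until it tripped. It is now back in the same socket and released.

- **Pressing:** net contact force peaked at about 16 N at the readings, allowing for the punch's weight. The trip showed as a drop to about 7 N with a 1.8 mm sink, and I lifted on the next move. A side reading of up to 3.7 N built up just before the trip, so the tip may have leaned lightly on the guide. The tool's tilt stayed within about 0.003 rad.
- **Return:** the collar took load at reported z 67.1 mm, against 67.2 mm when I first gripped it. Side and top views afterwards show the punch upright and seated as at the start. The fingers are clear, with no force on the gripper.
- **Other things:** the drift stands where it was, only now in shadow. The top-view comparison shows no shift in the other things it could see; the area under the arm was hidden.
- **Checks that disagreed:** the reported TCP z was about 34 mm lower than the real fingertips seen in the images. I set the grasp height from the images, and found the press and the reseating by feel. The two cameras also differed by 1–4 mm in y at the stand. A last attempt to compare the grip's position by colour picked up too few pixels to mean anything, so the final check of the punch was by eye.

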